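Close up and chock the tube offcuts, then stand the fallen spray cans

TASK

The exhaust-tube offcuts have rolled apart and knocked over some spray cans. First put the tube that rolled off the rubber mat back at the open end of its row, the end with no chock, close the three tubes up so that they touch, and set the spare chock square and snug against that end with its slope under the last tube. Then stand every fallen can upright, cap up, in the rear lane of the steel tray beside the cans that still stand; at the end the row must still be chocked at both ends and the filter, wrench and mug not disturbed.

Things in the scene. Friction and masses are not known exactly. Their poses are not given: they have to be found in the camera images.
- tray: fixed grey steel tray, 222 mm deep (x, away from the robot), 571 mm long (y, to the left), floor 3 mm thick. Origin: underside, centre. A rail (top 17 mm up) runs along it at x = +28 to +32 mm. Behind it the lane where cans stand: inside x +32 to +108 mm, y -282 to +282 mm. Before it a trough, x -108 to +28 mm, where fallen cans lie. Lips: front 18 mm high, ends 18, back 60
- can1_mid (a point): white aerosol can with a black cap, 140 mm long: body 52 mm across for the first 110 mm from the base, then a cap 45 mm across and 30 mm long; about 0.28 kg. Point: on its axis, half-way along (70 mm from the base). Its x axis points from base to cap. Fallen at the start: lies in the trough, roughly along the tray, cap to the left or right. May be absent.
- can2_mid (a point): white aerosol can with a black cap, 140 mm long: body 52 mm across for the first 110 mm from the base, then a cap 45 mm across and 30 mm long; about 0.28 kg. Point: on its axis, half-way along (70 mm from the base). Its x axis points from base to cap. Fallen at the start: lies in the trough, roughly along the tray, cap to the left or right. May be absent.
- can3_mid (a point): white aerosol can with a black cap, 140 mm long: body 52 mm across for the first 110 mm from the base, then a cap 45 mm across and 30 mm long; about 0.28 kg. Point: on its axis, half-way along (70 mm from the base). Its x axis points from base to cap. Fallen at the start: lies in the trough, roughly along the tray, cap to the left or right. May be absent.
- can4_mid (a point): white aerosol can with a black cap, 140 mm long: body 52 mm across for the first 110 mm from the base, then a cap 45 mm across and 30 mm long; about 0.28 kg. Point: on its axis, half-way along (70 mm from the base). Its x axis points from base to cap. Stands in the lane at the start.
- can5_mid (a point): white aerosol can with a black cap, 140 mm long: body 52 mm across for the first 110 mm from the base, then a cap 45 mm across and 30 mm long; about 0.28 kg. Point: on its axis, half-way along (70 mm from the base). Its x axis points from base to cap. Stands in the lane at the start.
- mat: fixed grey rubber mat on the bench, 360 x 115 mm, 3 mm thick. Origin: underside, centre. Its x axis runs along the row of tubes, roughly away from the robot
- tube1_mid (a point): offcut of steel exhaust tube lying on its side, 48 mm across, 90 mm long, 0.2 kg. Point: its centre. Its y axis runs along the tube. On the mat at the start, beside tube2, nearer the robot.
- tube2_mid (a point): offcut of steel exhaust tube lying on its side, 48 mm across, 90 mm long, 0.2 kg. Point: its centre. Its y axis runs along the tube. On the mat at the start, beside tube1, farther from the robot.
- tube3_mid (a point): offcut of steel exhaust tube lying on its side, 48 mm across, 90 mm long, 0.2 kg. Point: its centre. Its y axis runs along the tube. The one that rolled off: on the bench between the mat and the tray at the start.
- chock_near_mid (a point): black rubber chock, 75 mm long, 60 wide (flat parallel sides), 45 high, 0.35 kg; a 45-degree slope rises from the toe, 37.5 mm ahead of the middle, to a flat top. Point: middle of length and width, half-way up (22.5 mm). x axis to the toe, y across, z up. At the near end of the row (against tube1) at the start, toe away from the robot, or absent. When they touch, this point is 47 mm from tube1's centre along the row.
- chock_far_mid (a point): black rubber chock, 75 mm long, 60 wide (flat parallel sides), 45 high, 0.35 kg; a 45-degree slope rises from the toe, 37.5 mm ahead of the middle, to a flat top. Point: middle of length and width, half-way up (22.5 mm). x axis to the toe, y across, z up. At the far end of the row (against tube2) at the start, toe to the robot, or absent: either this or chock_near is there.
- chock_spare_mid (a point): black rubber chock, 75 mm long, 60 wide (flat parallel sides), 45 high, 0.35 kg; a 45-degree slope rises from the toe, 37.5 mm ahead of the middle, to a flat top. Point: middle of length and width, half-way up (22.5 mm). x axis to the toe, y across, z up. The spare: lies on the bench beyond tube3, between the tray and the mat, at the start, any way round.
- oil_filter: white spin-on oil filter standing on the bench, 76 mm across, 88 mm high. A bystander beyond the tray, not part of the job. Origin: underside, centre
- wrench: steel wrench lying on the bench, 220 mm long. A bystander beyond the tray, not part of the job. Origin: underside, centre
- mug: white mug, 80 mm across, 90 mm high. A bystander beyond the tray, not part of the job. Origin: underside, centre
Things that resemble listed ones, but are neither listed nor needed, are in the scene too. Leave any blue or green look-alike of the part that bears tube1_mid alone.

How it is judged:
On the way, in this order (a step that is already met when the one before it is completed fails the run):
1. the tubes are closed up and a chock sits snug against each end of the row (((distance between tube1_mid and tube2_mid below 0.056 m and distance between tube2_mid and tube3_mid below 0.056 m) or (distance between tube1_mid and tube2_mid below 0.056 m and distance between tube1_mid and tube3_mid below 0.056 m) or distance between each of tube1_mid, tube2_mid and tube3_mid below 0.056 m) and ((x of tube1_mid in the frame of chock_near_mid between 0.036 and 0.056 m and y of tube1_mid in the frame of chock_near_mid between -0.035 and 0.035 m and angle between chock_near_mid's own z axis and vertical below 0.12 rad and angle between the y axis of chock_near_mid and the y axis of tube1_mid, either way round below 0.25 rad) or (x of tube2_mid in the frame of chock_near_mid between 0.036 and 0.056 m and y of tube2_mid in the frame of chock_near_mid between -0.035 and 0.035 m and angle between chock_near_mid's own z axis and vertical below 0.12 rad and angle between the y axis of chock_near_mid and the y axis of tube2_mid, either way round below 0.25 rad) or (x of tube3_mid in the frame of chock_near_mid between 0.036 and 0.056 m and y of tube3_mid in the frame of chock_near_mid between -0.035 and 0.035 m and angle between chock_near_mid's own z axis and vertical below 0.12 rad and angle between the y axis of chock_near_mid and the y axis of tube3_mid, either way round below 0.25 rad) or (x of tube1_mid in the frame of chock_far_mid between 0.036 and 0.056 m and y of tube1_mid in the frame of chock_far_mid between -0.035 and 0.035 m and angle between chock_far_mid's own z axis and vertical below 0.12 rad and angle between the y axis of chock_far_mid and the y axis of tube1_mid, either way round below 0.25 rad) or (x of tube2_mid in the frame of chock_far_mid between 0.036 and 0.056 m and y of tube2_mid in the frame of chock_far_mid between -0.035 and 0.035 m and angle between chock_far_mid's own z axis and vertical below 0.12 rad and angle between the y axis of chock_far_mid and the y axis of tube2_mid, either way round below 0.25 rad) or (x of tube3_mid in the frame of chock_far_mid between 0.036 and 0.056 m and y of tube3_mid in the frame of chock_far_mid between -0.035 and 0.035 m and angle between chock_far_mid's own z axis and vertical below 0.12 rad and angle between the y axis of chock_far_mid and the y axis of tube3_mid, either way round below 0.25 rad)) and ((x of tube1_mid in the frame of chock_spare_mid between 0.036 and 0.056 m and y of tube1_mid in the frame of chock_spare_mid between -0.035 and 0.035 m and angle between chock_spare_mid's own z axis and vertical below 0.12 rad and angle between the y axis of chock_spare_mid and the y axis of tube1_mid, either way round below 0.25 rad) or (x of tube2_mid in the frame of chock_spare_mid between 0.036 and 0.056 m and y of tube2_mid in the frame of chock_spare_mid between -0.035 and 0.035 m and angle between chock_spare_mid's own z axis and vertical below 0.12 rad and angle between the y axis of chock_spare_mid and the y axis of tube2_mid, either way round below 0.25 rad) or (x of tube3_mid in the frame of chock_spare_mid between 0.036 and 0.056 m and y of tube3_mid in the frame of chock_spare_mid between -0.035 and 0.035 m and angle between chock_spare_mid's own z axis and vertical below 0.12 rad and angle between the y axis of chock_spare_mid and the y axis of tube3_mid, either way round below 0.25 rad)) and (distance between chock_near_mid and chock_spare_mid between 0.175 and 0.212 m or distance between chock_far_mid and chock_spare_mid between 0.175 and 0.212 m)), for 0.2 s.
2. every can stands upright, cap up, in the rear lane of the tray (angle between each of can1_mid, can2_mid, can3_mid, can4_mid, can5_mid's own x axis and vertical below 0.08 rad and x of can1_mid in the frame of tray between 0.05 and 0.09 m and y of can1_mid in the frame of tray between -0.262 and 0.262 m and z of can1_mid in the frame of tray between 0.066 and 0.08 m and x of can2_mid in the frame of tray between 0.05 and 0.09 m and y of can2_mid in the frame of tray between -0.262 and 0.262 m and z of can2_mid in the frame of tray between 0.066 and 0.08 m and x of can3_mid in the frame of tray between 0.05 and 0.09 m and y of can3_mid in the frame of tray between -0.262 and 0.262 m and z of can3_mid in the frame of tray between 0.066 and 0.08 m and x of can4_mid in the frame of tray between 0.05 and 0.09 m and y of can4_mid in the frame of tray between -0.262 and 0.262 m and z of can4_mid in the frame of tray between 0.066 and 0.08 m and x of can5_mid in the frame of tray between 0.05 and 0.09 m and y of can5_mid in the frame of tray between -0.262 and 0.262 m and z of can5_mid in the frame of tray between 0.066 and 0.08 m), for 0.2 s.
At the end, for the whole second after the job is handed in: Tube centres within 56 mm of the next (touching: 48); chocks flat at both ends, slope to the tube, 36-56 mm from its centre (touching: 47), 35 mm sideways, square to 0.25 rad, 175-212 mm apart. Every can cap up to 0.08 rad on the tray floor, axis within 20 mm of the lane's middle, 262 mm along it (all of step 1 and all of step 2).
It fails at once if the oil filter is moved more than 30 mm (distance of oil_filter from where it was at the start of the episode above 0.03 m).
It fails at once if the wrench is moved more than 30 mm (distance of wrench from where it was at the start of the episode above 0.03 m).
It fails at once if the mug is moved more than 30 mm (distance of mug from where it was at the start of the episode above 0.03 m).
Of can1, can2, can3 only 2 to 3 are there at a start; the rules pass over those that are not, and their reading is None.
Of chock_near, chock_far only 1 to 1 are there at a start; the rules pass over those that are not, and their reading is None.
At some moment in a run one of chock_near, chock_far, chock_spare may be knocked a few centimetres aside while the robot is not near it.
It also fails if it takes over 210 s, if anything falls off the work surface, if the arm or the gripper's body presses on something with over 40 N, if the wrist force passes 120 N, or if a joint passes its speed limit or range.

ROBOT

A 7-joint arm with a two-finger parallel gripper is mounted at the origin on the work surface. World frame = base frame: x ahead of the robot, y to its left, z up, the work surface at z = 0. Lengths are in m, angles in rad, forces in N, time in s.
With the tool pointing down it reaches from about 0.35 to 0.9 m from the base axis. Payload 8.1 kg.
Tool frame: the origin (TCP) lies between the finger pads; the fingertips stand 17 mm ahead of it and the grasp point (between the pads) lies 2 mm behind it; z points along the fingers, y is the direction in which the jaws open and shut (so a half turn about z gives the same grasp; the last joint's range is limited). The gripper opens to 92 mm and grips with 3 to 60 N. Pads are 19 mm wide; open, the fingers measure 130 mm over their backs; the gripper's body (75 mm by 190 mm) begins 47 mm behind the grasp point.
Start: joints at [-1.352, 0.434, 0.025, 1.573, -0.012, 1.134, -0.075], TCP at [0.198, 0.593, 0.244] pointing down, gripper open.
Joint ranges: [-2.62, 2.62], [-0.44, 2.09], [-1.27, 1.32], [0.08, 2.57], [-1.32, 4.46], [0.12, 2], [-2.74, 2.74]. Speed limits (rad/s): [2.22, 2.22, 3.01, 3.01, 3.14, 3.14, 3.14].

INTERFACE

Orientations are given as a rotation vector (axis times angle).
In Python, from cell import arm gives the robot as it stands. The module is installed in compiled form; this text tells all that it offers.
- The arm moves only by the shell command python3 -m crank 'ROWS' [FORCE]. ROWS is JSON, a list of rows, each a list of 5 numbers: the opening, from 0 (shut) to 1 (fully open), then the shift along the world's x, y, z normalised to -1 to 1, where 1 is 40 cm, then the turn about the world's z normalised to -1 to 1, where 1 is 60 degrees. In form: [[fingers, tx, ty, tz, twist], ...]. A call has exactly 8 rows; each row shifts and turns the commanded pose from where the row before left it; what a row does not reach is not made up. A row lasts 1/12 s, in which the tool goes at most 41.7 mm and 7.16 degrees, less where a joint would pass 70% of its speed; a pose out of reach is approached as far as the arm can. A call with a number of a shift or a turn outside -1 to 1 is refused whole. A call with a gripper value outside its range is refused whole. The fingers move at their own pace and stop on an object; FORCE is the grip in N (left out, the last holds). Time passes only in rows, so rows that do not move let the fingers close, or fill a call up. It gives the time, the measured TCP pose, the force and the opening at its end, in the units of the state.
- arm.observe(): the state, without advancing time (a new reading comes with each control period).
- arm.get_image(name): name is "scene" or "top"; returns the picture (420x560x3 uint8, red, green, blue); there is no depth.
- arm.get_calibration(name): a dict with "intrinsics" (3x3 intrinsics, pixels), "distortion" ([k1, k2, p1, p2, k3] as OpenCV has them; the pictures are not rectified), "extrinsics" (4x4, takes a point from camera to world coordinates). Camera axes: x right, y down, z forward; pixel columns grow to the right and rows downward; lengths in m; the calibration is good to about 2 mm. A picture is of the moment at which its call begins. get_calibration takes no time and is no camera call.
- arm.sign_off(): hands the job in, once; it reports no verdict.
The state is a dict: "clock": time; "joints": joint angles; "dq": joint speeds; "joint_efforts": joint torques, N m; "position": TCP position; "ee_rot": TCP orientation; "force": force on the tool from outside, world axes, zero at the start; "ft_torque": the same for the moment, N m; "width": opening from 0.0 (shut) to 1.0 (fully open).
Only numpy, scipy, OpenCV 4.12 (cv2) and the standard library are available. Lean on these libraries where they do the work, as an engineer would, in place of code of your own. Each camera call takes 0.05 s, during which the arm holds its last target.

## Working session

There is one attempt and no reset: what is moved stays moved. The work goes in short steps, Python scripts to look and compute and a shell command to move; the robot and the scene stay as the last step left them, time stands still between calls to the robot, and variables do not carry over. Pictures are saved under pics/ and viewed, and the job is handed in when it is done.

```bash
mkdir -p pics; ls
python3 - <<'E'
from cell import arm
import cv2,numpy as np
s=arm.observe(); print({k:np.round(v,3) for k,v in s.items()})
for n in("scene","top"):
    im=arm.get_image(n); cv2.imwrite(f"pics/{n}0.png",im[:,:,::-1])
    c=arm.get_calibration(n); print(n,np.round(c["intrinsics"],1).tolist(),np.round(c["distortion"],4),np.round(c["extrinsics"],3).tolist())
E
```

```text
pics
{'clock': np.float64(0.0), 'joints': array([-1.352,  0.435,  0.025,  1.574, -0.012,  1.134, -0.075]), 'dq': array([ 0.001, -0.   ,  0.001, -0.   , -0.001,  0.001,  0.001]), 'joint_efforts': array([-1.0000e-03, -6.6786e+01,  9.8500e-01, -3.1446e+01, -6.1000e-02,
        4.3000e-02,  0.0000e+00]), 'position': array([0.198, 0.592, 0.243]), 'ee_rot': array([-5.030e-01, -3.101e+00,  3.000e-03]), 'force': array([-0.801, -0.064, -0.059]), 'ft_torque': array([-0.01 , -0.035,  0.02 ]), 'width': np.float64(1.001)}
scene [[447.5, 0.0, 275.1], [0.0, 447.5, 212.7], [0.0, 0.0, 1.0]] [-0.0993  0.      0.      0.      0.    ] [[-0.799, 0.382, -0.464, 1.267], [0.601, 0.52, -0.607, 0.985], [0.009, -0.764, -0.645, 1.05], [0.0, 0.0, 0.0, 1.0]]
top [[527.7, 0.0, 283.0], [0.0, 527.7, 211.3], [0.0, 0.0, 1.0]] [-0.1223  0.      0.      0.      0.    ] [[0.006, -0.998, 0.069, 0.439], [-1.0, -0.007, -0.006, 0.091], [0.007, -0.069, -0.998, 1.8], [0.0, 0.0, 0.0, 1.0]]
```

View pics/scene0.png

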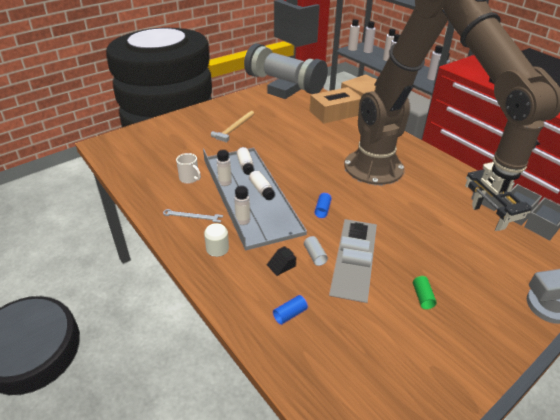

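View pics/top0.png

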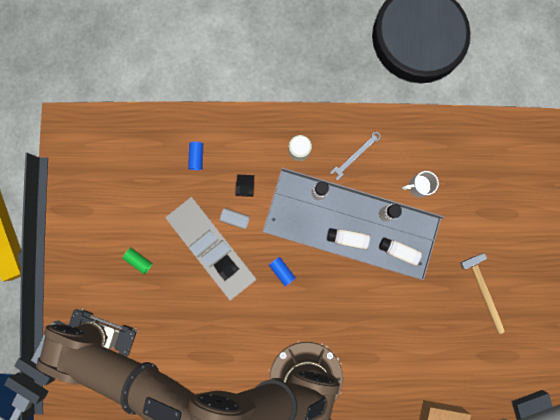

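The top view shows a chocked row on the mat: chock_near at (226,265), tubes 1 and 2 around (205,243)-(215,253). The grey tube3 is at (235,218) and the spare chock at (245,185). Fallen cans lie at (348,238) and (401,251), caps to image left, and standing cans are at (321,190) and (392,212). Blue look-alikes are at (195,155) and (282,271), and a green one at (138,260). I'll check these in a close crop.

Run:
```python
import cv2
a=cv2.imread("pics/top0.png")[140:310,150:290]
b=cv2.imread("pics/scene0.png")[200:310,250:400]
cv2.imwrite("pics/c1.png",cv2.resize(a,None,fx=3.5,fy=3.5,interpolation=cv2.INTER_CUBIC))
cv2.imwrite("pics/c2.png",cv2.resize(b,None,fx=5,fy=5,interpolation=cv2.INTER_CUBIC))
a=cv2.imread("pics/top0.png")[160:290,255:455]
cv2.imwrite("pics/c3.png",cv2.resize(a,None,fx=4,fy=4,interpolation=cv2.INTER_CUBIC))
```

```text
(no output)
```

View pics/c1.png

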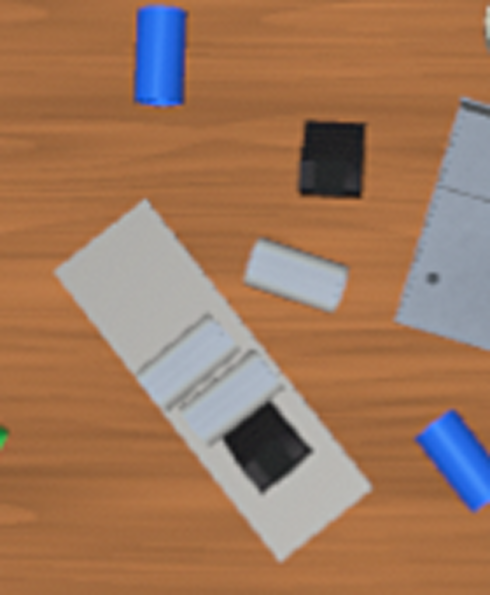

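View pics/c2.png

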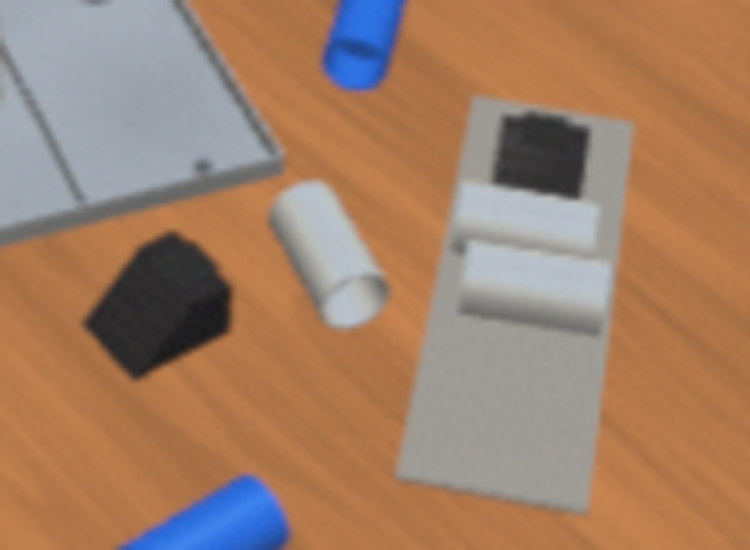

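View pics/c3.png

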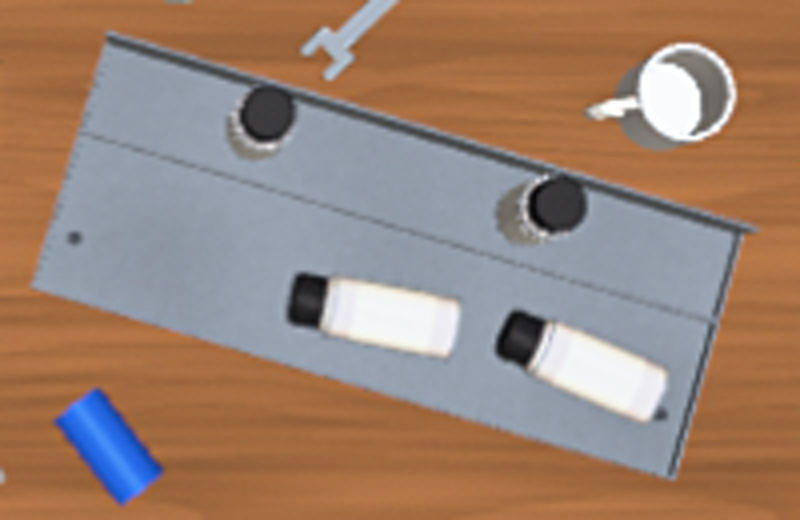

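```bash
cat > h.py <<'E'
from cell import arm
import cv2,numpy as np
def cal(n):
    c=arm.get_calibration(n); return [np.array(c[k],float) for k in("intrinsics","distortion","extrinsics")]
def px2w(n,p,z):
    K,d,T=cal(n); p=np.array(p,float).reshape(-1,1,2)
    u=cv2.undistortPoints(p,K,d).reshape(-1,2)
    r=np.c_[u,np.ones(len(u))]@T[:3,:3].T; o=T[:3,3]
    return (o+r*((z-o[2])/r[:,2])[:,None])
def w2px(n,P):
    K,d,T=cal(n); Ti=np.linalg.inv(T)
    return cv2.projectPoints(np.array(P,float).reshape(-1,1,3),cv2.Rodrigues(Ti[:3,:3])[0],Ti[:3,3],K,d)[0].reshape(-1,2)
def comps(mask,amin=30,off=(0,0)):
    n,l,s,c=cv2.connectedComponentsWithStats(mask.astype(np.uint8),connectivity=4)
    return [(l==i,s[i],c[i]) for i in range(1,n) if s[i][4]>=amin]
def rect(m,n,z):
    ys,xs=np.nonzero(m); w=px2w(n,np.c_[xs,ys],z)[:,:2]
    (c,(a,b),t)=cv2.minAreaRect((w*1000).astype(np.float32))
    mu=w.mean(0); C=np.cov((w-mu).T); e,v=np.linalg.eigh(C); ax=v[:,1]
    return mu, np.degrees(np.arctan2(ax[1],ax[0]))%180, np.sqrt(12*e[::-1])*1000, (np.round(c,0),np.round([a,b],0),round(t,1))
def shot(n,name=None):
    im=arm.get_image(n)[:,:,::-1].copy()
    if name: cv2.imwrite(f"pics/{name}.png",im)
    return im
E
python3 - <<'E'
from h import *
im=cv2.imread("pics/top0.png"); hsv=cv2.cvtColor(im,cv2.COLOR_BGR2HSV)
for p in[(180,215),(205,240),(196,243),(218,257),(235,218),(226,266),(245,185),(300,215),(345,238),(333,238),(321,190),(300,147)]:
    print(p,im[p[1],p[0]],hsv[p[1],p[0]])
win=np.zeros(im.shape[:2],bool); win[125:310,120:470]=1
dark=(hsv[...,2]<70)&win
for m,s,c in comps(dark,60): print("dark",c.round(1),s[4],*rect(m,"top",0.03))
nw=(hsv[...,1]<80)&win&~dark
for m,s,c in comps(nw,100): print("grey",c.round(1),s[4],*rect(m,"top",0.02))
wh=(hsv[...,2]>215)&(hsv[...,1]<45)&win
for m,s,c in comps(wh,60): print("white",c.round(1),s[4],*rect(m,"top",0.029))
E
```

```text
(180, 215) [171 174 175] [ 23   6 175]
(205, 240) [197 183 173] [108  31 197]
(196, 243) [189 183 173] [101  22 189]
(218, 257) [187 183 175] [100  16 187]
(235, 218) [195 180 170] [108  33 195]
(226, 266) [36 36 37] [ 0  7 37]
(245, 185) [38 36 35] [110  20  38]
(300, 215) [166 153 144] [108  34 166]
(345, 238) [246 245 243] [100   3 246]
(333, 238) [36 33 34] [130  21  36]
(321, 190) [63 59 61] [135  16  63]
(300, 147) [253 251 249] [105   4 253]
dark [244.5 185. ] 361 [0.64997347 0.21088305] 169.0331482356097 [71.18720634 57.76539102] (array([650., 211.]), array([68., 58.]), 0.4)
dark [321.3 187.9] 141 [ 0.64197275 -0.0486432 ] 141.22579838645115 [41.8845835 37.2876361] (array([642., -48.]), array([41., 41.]), 0.1)
dark [393.8 210.4] 151 [ 0.56747132 -0.29485063] 119.1585018403612 [44.59965143 38.16893818] (array([ 567., -294.]), array([45., 44.]), 89.6)
dark [331.4 234.6] 94 [ 0.48480052 -0.08268183] 164.5616050571151 [41.35125711 25.86850877] (array([485., -83.]), array([26., 41.]), 78.8)
dark [384.4 243.9] 106 [ 0.45423747 -0.26189989] 153.10167116201617 [40.37437076 29.7290121
[... 927 characters left out ...]
18.1] 400 [0.53853472 0.24545365] 71.36396623204965 [95.47621582 47.28620441] (array([538., 245.]), array([98., 48.]), 72.0)
white [299.8 145.9] 354 [0.78529526 0.0247305 ] 4.367107565586139 [64.00892334 62.1669052 ] (array([787.,  24.]), array([73., 68.]), 0.3)
white [421.1 184.1] 287 [ 0.65820324 -0.39036618] 78.82905891050733 [72.13563886 66.91872172] (array([ 664., -381.]), array([ 79., 107.]), 0.7)
white [352.7 238.9] 435 [ 0.47063715 -0.15480454] 78.99244111557476 [106.00831664  45.6139686 ] (array([ 471., -155.]), array([110.,  47.]), 79.0)
white [404.6 252.6] 427 [ 0.42494875 -0.33102991] 66.78888840371137 [105.95016639  45.69051794] (array([ 425., -330.]), array([110.,  47.]), 67.2)
```

Run:
```python
from h import *
im=cv2.imread("pics/top0.png")
a=cv2.resize(im[225:285,180:250],None,fx=10,fy=10,interpolation=cv2.INTER_CUBIC); cv2.imwrite("pics/c4.png",a)
a=cv2.resize(im[170:200,225:265],None,fx=15,fy=15,interpolation=cv2.INTER_CUBIC); cv2.imwrite("pics/c5.png",a)
# mat corners from c1 crop
m=np.array([(145,200),(55,272),(281,562),(372,487)])/3.5+[150,140]-0.36
w=px2w("top",m,0.003); print(w.round(4).tolist(), w.mean(0), np.degrees(np.arctan2(*(w[0]+w[1]-w[2]-w[3])[[1,0]])))
# tray corners (c3 crop, scale4): front lip corners z .018, back corners z .06
f=px2w("top",np.array([(33,287),(673,478)])/4+[255,160]-.4,0.018); b=px2w("top",np.array([(108,33),(757,230)])/4+[255,160]-.4,0.06)
print(f.round(4).tolist(),b.round(4).tolist(),np.linalg.norm(f[0]-f[1]),np.linalg.norm(b[0]-b[1]),np.linalg.norm(b[0]-f[0]),((f+b)/2).mean(0))
```

```text
[[0.6115, 0.3956, 0.003], [0.5402, 0.483, 0.003], [0.2607, 0.258, 0.003], [0.3339, 0.1704, 0.003]] [0.43659381 0.32676301 0.003     ] 38.945335766268656
[[0.4945, 0.1478, 0.018], [0.3352, -0.3963, 0.018]] [[0.7047, 0.0861, 0.06], [0.5441, -0.4581, 0.06]] 0.5669256718203968 0.567359232956675 0.22309176006992798 [ 0.51960664 -0.15512446  0.039     ]
```

View pics/c4.png

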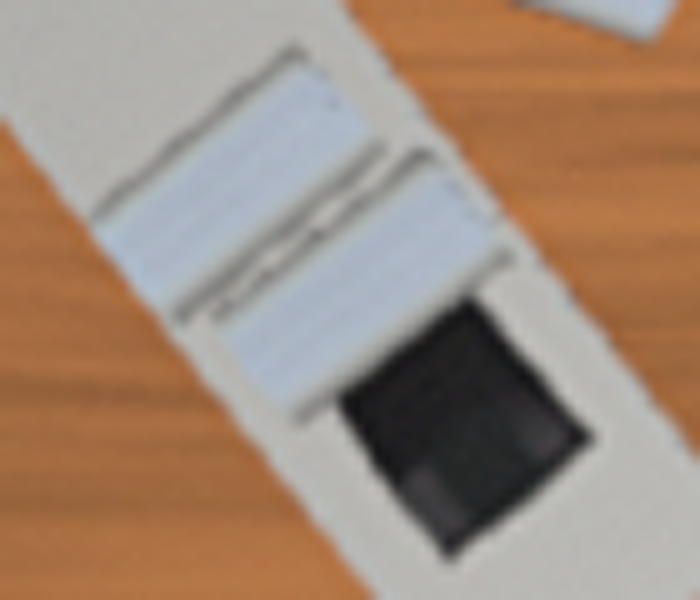

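View pics/c5.png

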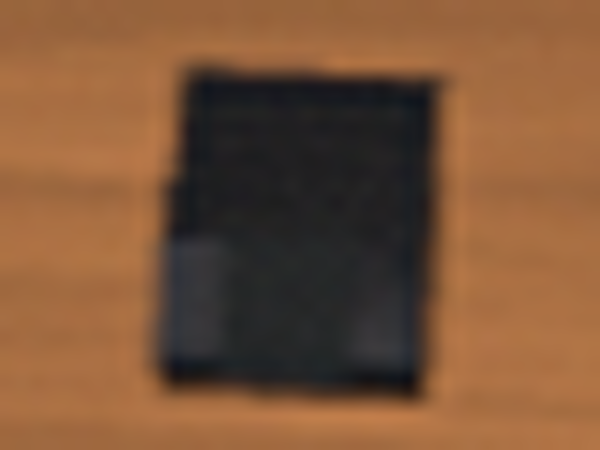

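Toe of the spare chock is at image top (world +x side). Tubes 1 and 2 are about 58 mm apart, so they have a slight gap.

Run:
```python
from h import *
f=lambda pts,s,o,z: px2w("top",np.array(pts)/s+np.array(o)-.45,z)
t=f([(188,70),(440,78)],15,(225,170),0); b=f([(165,388),(418,395)],15,(225,170),.045)
print("spare",t.round(4).tolist(),b.round(4).tolist(),((t.mean(0)+b.mean(0))/2),np.linalg.norm(t.mean(0)[:2]-b.mean(0)[:2]),np.degrees(np.arctan2(*(t.mean(0)-b.mean(0))[[1,0]])), np.degrees(np.arctan2(*(t[0]-t[1])[[1,0]])))
for nm,p in(("t2",[(295,45),(95,215),(180,320),(385,145)]),("t1",[(425,150),(215,320),(295,420),(512,255)])):
    w=f(p,10,(180,225),.027); print(nm,w.mean(0).round(4))
    print(np.degrees(np.arctan2(*(w[0]-w[1])[[1,0]])),np.linalg.norm(w[0]-w[1]),np.linalg.norm(w[1]-w[2]))
b=f([(595,437),(450,560)],10,(180,225),.048).mean(0); print("near back",b, "centre", b[:2]+.0375*np.array([np.cos(.68),np.sin(.68)]))
```

```text
spare [[0.6907, 0.2388, 0.0], [0.6892, 0.181, 0.0]] [[0.613, 0.2393, 0.045], [0.6118, 0.1829, 0.045]] [0.65119322 0.21049019 0.0225    ] 0.07758653489030272 -0.8693565969999069 88.518685013329
t2 [0.4546 0.3471 0.027 ]
-49.14148657727641 0.08824235685354424 0.045583104000244644
t1 [0.4198 0.3051 0.027 ]
-50.53805245295606 0.09066803775082058 0.04305428774462498
near back [0.35033284 0.24840145 0.048     ] centre [0.37949181 0.27198119]
```

Tube3 is at (0.538,0.245), long axis 71.5°, so the jaws need to go to -18.5°. Moving above it.

```bash
python3 -m crank '[[0.9,0.053,-0.054,0,-0.094],[0.9,0.053,-0.054,0,-0.094],[0.9,0.053,-0.054,0,-0.094],[0.9,0.053,-0.054,0,-0.094],[0.9,0.053,-0.054,0,-0.094],[0.9,0.053,-0.054,0,-0.094],[0.9,0.053,-0.054,0,-0.094],[0.9,0.053,-0.054,0,-0.094]]' 20
python3 -m crank '[[0.9,0.053,-0.054,0,-0.094],[0.9,0.053,-0.054,0,-0.094],[0.9,0.053,-0.054,0,-0.094],[0.9,0.053,-0.054,0,-0.094],[0.9,0.053,-0.054,0,-0.094],[0.9,0.053,-0.054,0,-0.094],[0.9,0.053,-0.054,0,-0.094],[0.9,0.053,-0.054,0,-0.094]]' 20
cat > st.py <<'E'
from h import *
import sys
def st():
    s=arm.observe(); r=s["ee_rot"]; R=cv2.Rodrigues(np.array(r,float))[0]
    yaw=np.degrees(np.arctan2(R[1,1],R[0,1]))
    print("t",round(float(s["clock"]),2),"p",np.round(s["position"],4),"jaw",round(yaw,1),"tilt",round(np.degrees(np.arccos(-R[2,2])),2),"F",np.round(s["force"],1),"w",round(float(s["width"]),3),"q7",round(s["joints"][6],2),"q1",round(s["joints"][0],2))
    return s
if __name__=="__main__": st()
E
python3 st.py
```

```text
clock: 0.77
position: [0.368, 0.4188, 0.2435]
ee_rot: [-1.661, -2.667, 0.001]
force: [0.1, 0.8, 0.1]
width: 0.901
clock: 1.43
position: [0.5375, 0.2461, 0.2435]
ee_rot: [-2.557, -1.825, 0.001]
force: [0.7, 1.2, 0.6]
width: 0.9
t 1.43 p [0.5375 0.2461 0.2435] jaw -18.9 tilt 0.03 F [0.7 1.2 0.6] w 0.9 q7 -0.64 q1 -0.88
```

```bash
python3 -m crank '[[0.9,0,-0.002,-0.09,0],[0.9,0,0,-0.09,0],[0.9,0,0,-0.09,0],[0.9,0,0,-0.09,0],[0.9,0,0,-0.08,0],[0.9,0,0,-0.06,0],[0.9,0,0,-0.034,0],[0.9,0,0,-0.012,0]]' 20
python3 -m crank '[[0.3,0,0,0,0],[0.3,0,0,0,0],[0.3,0,0,0,0],[0.3,0,0,0,0],[0.3,0,0,0,0],[0.3,0,0,0,0],[0.3,0,0,0,0],[0.3,0,0,0,0]]' 20;python3 st.py
```

```text
clock: 2.1
position: [0.5351, 0.2457, 0.0225]
ee_rot: [-2.552, -1.831, 0.007]
force: [0.1, -0.4, 0.0]
width: 0.9
clock: 2.77
position: [0.5374, 0.2468, 0.026]
ee_rot: [2.552, 1.831, 0.002]
force: [-1.3, -0.4, 7.2]
width: 0.523
t 2.77 p [0.5374 0.2468 0.026 ] jaw -18.7 tilt 0.07 F [-1.3 -0.4  7.2] w 0.523 q7 -0.51 q1 -0.78
```

```bash
python3 -m crank '[[0.3,0,0,0.05,0],[0.3,0,0,0.1,0],[0.3,0,0,0.06,0],[0.3,-0.006,0.042,0,0.107],[0.3,-0.006,0.042,0,0.107],[0.3,-0.006,0.042,0,0.107],[0.3,-0.006,0.042,0,0.107],[0.3,-0.006,0.042,0,0.107]]' 20
python3 -m crank '[[0.3,-0.006,0.042,0,0.107],[0.3,-0.006,0.042,0,0.107],[0.3,-0.006,0.042,0,0.107],[0.3,-0.006,0.042,0,0.107],[0.3,0,0,0,0],[0.3,0,0,-0.04,0],[0.3,0,0,-0.04,0],[0.3,0,0,0,0]]' 20;python3 st.py
```

```text
clock: 3.43
position: [0.5243, 0.3311, 0.1092]
ee_rot: [-1.94, -2.471, 0.001]
force: [-0.0, 0.3, -1.8]
width: 0.519
clock: 4.1
position: [0.5136, 0.3958, 0.0742]
ee_rot: [-1.351, -2.834, 0.008]
force: [-0.9, -1.4, -2.8]
width: 0.519
t 4.1 p [0.5136 0.3958 0.0742] jaw 39.0 tilt 0.32 F [-0.9 -1.4 -2.8] w 0.519 q7 0.05 q1 -0.84
```

```bash
python3 -m crank '[[0.3,0.006,0.004,-0.04,0],[0.3,0,0,-0.04,0],[0.3,0,0,-0.024,0],[0.3,0,0,-0.008,0],[0.3,0,0,0,0],[0.3,0,0,0,0],[0.6,0,0,0,0],[0.6,0,0,0,0]]' 20
python3 -m crank '[[0.62,0,0,0,0],[0.62,0,0,0,0],[0.62,0,0,0.06,0],[0.62,0,0,0.1,0],[0.62,0,0,0.1,0],[0.62,0,0,0.1,0],[0.62,0,0,0.05,0],[0.62,0,0,0,0]]' 20;python3 st.py
python3 - <<'E'
from h import *
shot("top","top1");im=shot("scene","scene1")
cv2.imwrite("pics/c6.png",cv2.resize(im[200:310,250:400],None,fx=5,fy=5,interpolation=cv2.INTER_CUBIC))
E
```

```text
clock: 4.77
position: [0.5183, 0.3998, 0.0337]
ee_rot: [1.35, 2.836, 0.003]
force: [-0.2, 0.4, -0.2]
width: 0.589
clock: 5.43
position: [0.5201, 0.4011, 0.203]
ee_rot: [1.349, 2.833, 0.014]
force: [-0.2, 0.3, 1.0]
width: 0.62
t 5.43 p [0.5201 0.4011 0.203 ] jaw 39.1 tilt 0.57 F [-0.2  0.3  1. ] w 0.62 q7 0.03 q1 -0.86
```

View pics/c6.png

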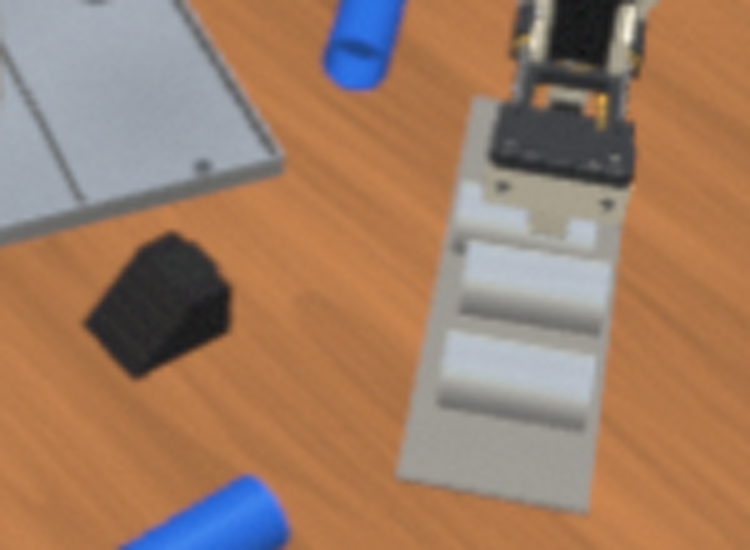

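View pics/top1.png

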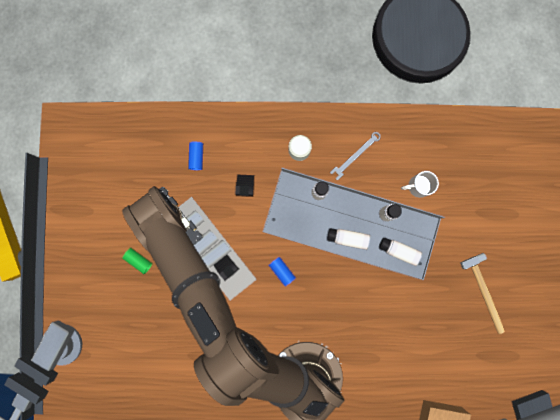

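Tube3 is on the mat beyond tube2 and stayed put. Next is the spare chock.

```bash
python3 -m crank '[[0.9,0.041,-0.06,0,0.104],[0.9,0.041,-0.06,0,0.104],[0.9,0.041,-0.06,0,0.104],[0.9,0.041,-0.06,0,0.104],[0.9,0.041,-0.06,0,0.104],[0.9,0.041,-0.06,0,0.104],[0.9,0.041,-0.06,0,0.104],[0.9,0.041,-0.06,0,0.104]]' 30
python3 -m crank '[[0.9,0,0,0,0],[0.9,0,0,-0.08,0],[0.9,0,0,-0.08,0],[0.9,0,0,-0.08,0],[0.9,0,0,-0.08,0],[0.9,0,0,0,0],[0.9,0,0,0,0],[0.9,0,0,0,0]]' 30;python3 st.py
```

```text
clock: 6.2
position: [0.6486, 0.2058, 0.1944]
ee_rot: [-0.018, -3.138, 0.001]
force: [0.1, 0.2, 0.6]
width: 0.902
clock: 6.87
position: [0.6493, 0.2076, 0.0694]
ee_rot: [0.027, 3.141, 0.0]
force: [0.3, 0.4, 0.1]
width: 0.899
t 6.87 p [0.6493 0.2076 0.0694] jaw 89.0 tilt 0.03 F [0.3 0.4 0.1] w 0.899 q7 1.16 q1 -0.38
```

```bash
python3 -m crank '[[0.9,0,0.007,-0.05,0],[0.9,0,0,-0.04,0],[0.9,0,0,-0.02,0],[0.9,0,0,-0.008,0],[0.4,0,0,0,0],[0.4,0,0,0,0],[0.4,0,0,0,0],[0.4,0,0,0,0]]' 30
python3 -m crank '[[0.4,0,0,0,0],[0.4,0,0,0,0],[0.4,0,0,0,0],[0.4,0,0,0.02,0],[0.4,0,0,0.08,0],[0.4,0,0,0.1,0],[0.4,0,0,0.1,0],[0.4,0,0,0,0]]' 30;python3 st.py
```

```text
clock: 7.53
position: [0.6497, 0.211, 0.0227]
ee_rot: [0.027, 3.14, 0.002]
force: [-1.8, 3.3, 1.7]
width: 0.658
clock: 8.2
position: [0.6529, 0.2111, 0.1503]
ee_rot: [0.028, 3.13, 0.006]
force: [2.1, 1.1, -2.0]
width: 0.65
t 8.2 p [0.6529 0.2111 0.1503] jaw 89.0 tilt 0.68 F [ 2.1  1.1 -2. ] w 0.65 q7 1.16 q1 -0.39
```

```bash
python3 -m crank '[[0.4,-0.009,0.03,0,-0.117],[0.4,-0.009,0.03,0,-0.117],[0.4,-0.009,0.03,0,-0.117],[0.4,-0.009,0.03,0,-0.117],[0.4,-0.009,0.03,0,-0.117],[0.4,-0.009,0.03,0,-0.117],[0.4,-0.009,0.03,0,-0.117],[0.4,-0.009,0.03,0,-0.117]]' 30
python3 -m crank '[[0.4,-0.009,0.03,0,-0.117],[0.4,-0.009,0.03,0,-0.117],[0.4,-0.009,0.03,0,-0.117],[0.4,-0.009,0.03,0,-0.117],[0.4,-0.009,0.03,0,-0.117],[0.4,-0.009,0.03,0,-0.117],[0.4,-0.009,0.03,0,-0.117],[0.4,-0.009,0.03,0,-0.117]]' 30
python3 -m crank '[[0.4,-0.009,0.03,0,-0.117],[0.4,-0.009,0.03,0,-0.117],[0.4,-0.009,0.03,0,-0.117],[0.4,-0.009,0.03,0,-0.117],[0.4,0,0,0,0],[0.4,0,0,0,0],[0.4,0,0,0,0],[0.4,0,0,0,0]]' 30
python3 st.py
python3 - <<'E'
from h import *
im=shot("top","top2"); cv2.imwrite("pics/c7.png",cv2.resize(im[170:310,140:270],None,fx=4,fy=4,interpolation=cv2.INTER_CUBIC))
im=shot("scene","scene2")
cv2.imwrite("pics/c8.png",cv2.resize(im[160:310,300:400],None,fx=5,fy=4,interpolation=cv2.INTER_CUBIC))
E
```

```text
clock: 8.87
position: [0.6194, 0.3062, 0.1411]
ee_rot: [-1.511, -2.754, 0.002]
force: [0.5, 0.0, -3.6]
width: 0.654
clock: 9.53
position: [0.5906, 0.4023, 0.1411]
ee_rot: [-2.629, -1.719, 0.002]
force: [0.1, -0.0, -3.5]
width: 0.656
clock: 10.2
position: [0.5776, 0.4484, 0.1415]
ee_rot: [2.963, 1.04, -0.0]
force: [-0.2, -0.1, -4.2]
width: 0.653
t 10.2 p [0.5776 0.4484 0.1415] jaw -51.3 tilt 0.05 F [-0.2 -0.1 -4.2] w 0.653 q7 -1.27 q1 -1.08
```

View pics/c7.png

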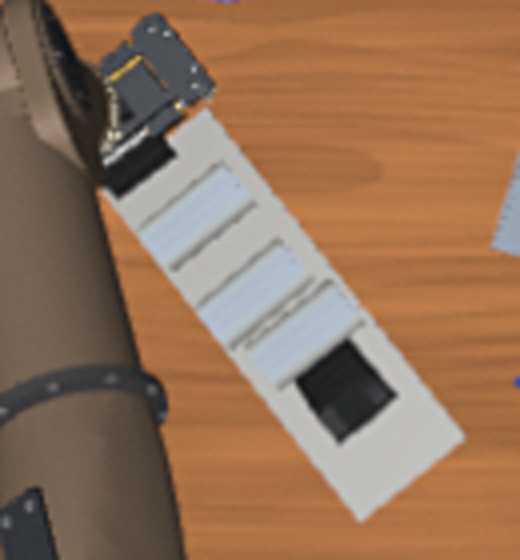

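View pics/scene2.png

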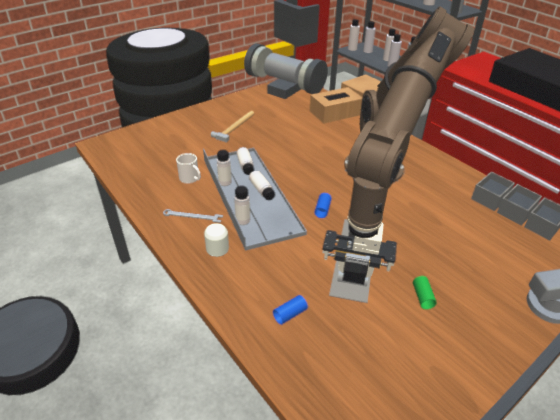

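Run:
```python
from h import *
f=lambda pts: px2w("top",np.array(pts)/4+[140,170]-.4,.027)[:,:2]
u=np.array([.777,.629]);n=np.array([-.629,.777])
for nm,p in(("t3",[(222,163),(140,225),(175,270),(258,203)]),("t2",[(280,240),(197,305),(233,347),(315,282)]),("t1",[(328,282),(243,347),(280,388),(365,320)])):
    w=f(p).mean(0);print(nm,w.round(4),w@u,w@n)
p=np.array([.5776,.4484]);print("tcp",p@u,p@n)
```

```text
t3 [0.5191 0.396 ] 0.6523686909040859 -0.018825393249020963
t2 [0.4536 0.3462] 0.5702489267336678 -0.0162946982062447
t1 [0.4198 0.3055] 0.5183684830046981 -0.026656906472593698
tcp 0.7308388 -0.014903599999999951
```

```bash
python3 -m crank '[[0.4,0.004,-0.005,-0.08,0],[0.4,0,0,-0.08,0],[0.4,0,0,-0.07,0],[0.4,0,0,-0.03,0],[0.4,0,0,-0.014,0],[0.4,0,0,-0.008,0],[0.4,0,0,0,0],[0.4,0,0,0,0]]' 30
python3 st.py
python3 -m crank '[[0.4,-0.0136,-0.011,0,0],[0.4,-0.0136,-0.011,0,0],[0.4,-0.0136,-0.011,0,0],[0.4,-0.0136,-0.011,0,0],[0.4,-0.0136,-0.011,0,0],[0.4,-0.0136,-0.011,0,0],[0.4,0,0,0,0],[0.4,0,0,0,0]]' 30
python3 st.py
```

```text
clock: 10.97
position: [0.5796, 0.4486, 0.0303]
ee_rot: [-2.964, -1.039, -0.004]
force: [-0.6, 1.1, -4.2]
width: 0.657
t 10.97 p [0.5796 0.4486 0.0303] jaw -51.4 tilt 0.15 F [-0.6  1.1 -4.2] w 0.657 q7 -1.22 q1 -1.05
clock: 11.63
position: [0.5455, 0.4216, 0.0287]
ee_rot: [-2.965, -1.039, 0.0]
force: [-0.3, -0.4, -3.3]
width: 0.655
t 11.63 p [0.5455 0.4216 0.0287] jaw -51.4 tilt 0.01 F [-0.3 -0.4 -3.3] w 0.655 q7 -1.19 q1 -1.07
```

```bash
python3 -m crank '[[0.4,0,0,-0.006,0],[0.4,-0.008,-0.0063,0,0],[0.4,-0.008,-0.0063,0,0],[0.4,-0.008,-0.0063,0,0],[0.4,-0.008,-0.0063,0,0],[0.4,-0.008,-0.0063,0,0],[0.4,0,0,0,0],[0.4,0,0,0,0]]' 30
python3 st.py
python3 - <<'E'
from h import *
im=shot("top","top3"); cv2.imwrite("pics/c9.png",cv2.resize(im[190:290,160:260],None,fx=5,fy=5,interpolation=cv2.INTER_CUBIC))
im=shot("scene","scene3")
cv2.imwrite("pics/c10.png",cv2.resize(im[200:310,310:400],None,fx=5,fy=5,interpolation=cv2.INTER_CUBIC))
E
```

```text
clock: 12.3
position: [0.5296, 0.409, 0.0263]
ee_rot: [-2.965, -1.039, 0.0]
force: [0.4, 0.2, -3.0]
width: 0.651
t 12.3 p [0.5296 0.409  0.0263] jaw -51.4 tilt 0.01 F [ 0.4  0.2 -3. ] w 0.651 q7 -1.18 q1 -1.08
```

View pics/c9.png

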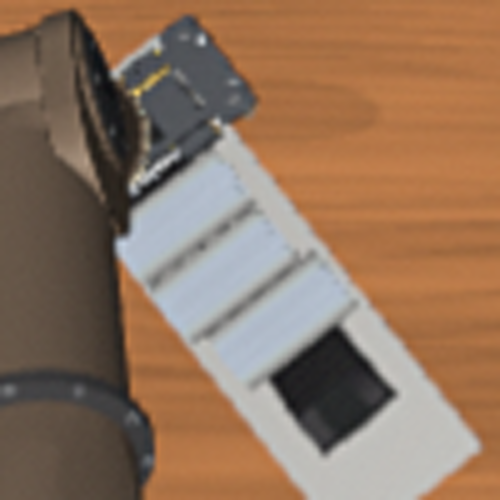

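View pics/c10.png

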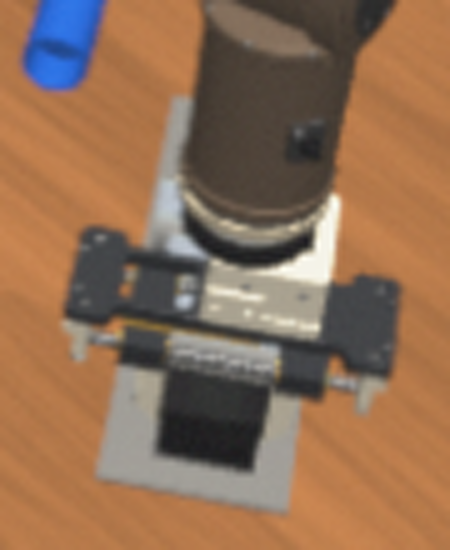

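```bash
python3 -m crank '[[0.4,-0.006,-0.005,-0.002,0],[0.4,-0.006,-0.005,0,0],[0.4,-0.006,-0.005,0,0],[0.4,-0.004,-0.003,0,0],[0.4,0,0,0,0],[0.4,0,0,0,0],[0.4,0,0,0,0],[0.4,0,0,0,0]]' 30
python3 st.py
```

```text
clock: 13.07
position: [0.5215, 0.4021, 0.0257]
ee_rot: [-2.965, -1.039, -0.001]
force: [3.2, 2.6, 0.8]
width: 0.651
t 13.07 p [0.5215 0.4021 0.0257] jaw -51.4 tilt 0.05 F [3.2 2.6 0.8] w 0.651 q7 -1.17 q1 -1.09
```

```bash
python3 -m crank '[[0.4,-0.004,-0.003,0,0],[0.4,-0.002,-0.002,0,0],[0.4,0,0,0,0],[0.4,0,0,0,0],[0.8,0,0,0,0],[0.8,0,0,0,0],[0.8,0,0,0,0],[0.8,0,0,0,0]]' 30
python3 st.py
python3 -m crank '[[0.8,0,0,0.02,0],[0.8,0,0,0.08,0],[0.8,0,0,0.1,0],[0.8,0,0,0.1,0],[0.8,0.05,-0.05,0.05,0],[0.8,0.05,-0.1,0,0],[0.8,0,-0.1,0,0.05],[0.8,0,-0.1,0,0.05]]' 30
python3 -m crank '[[0.8,0,-0.1,0,0.05],[0.8,0,-0.1,0,0.05],[0.8,0,-0.1,0,0.05],[0.8,0,-0.1,0,0.05],[0.8,0,0,0,0.05],[0.8,0,0,0,0.05],[0.8,0,0,0,0.05],[0.8,0,0,0,0.05]]' 30
python3 st.py
python3 - <<'E'
from h import *
im=shot("top","top4"); cv2.imwrite("pics/c11.png",cv2.resize(im[190:290,160:260],None,fx=6,fy=6,interpolation=cv2.INTER_CUBIC))
im=shot("scene","scene4")
cv2.imwrite("pics/c12.png",cv2.resize(im[210:310,310:400],None,fx=6,fy=6,interpolation=cv2.INTER_CUBIC))
E
```

```text
clock: 13.73
position: [0.518, 0.3994, 0.025]
ee_rot: [2.965, 1.038, -0.002]
force: [0.9, 0.7, 1.0]
width: 0.801
t 13.73 p [0.518  0.3994 0.025 ] jaw -51.4 tilt 0.09 F [0.9 0.7 1. ] w 0.801 q7 -1.17 q1 -1.09
clock: 14.4
position: [0.5581, 0.2609, 0.1664]
ee_rot: [2.904, 1.196, 0.003]
force: [0.5, -0.7, -0.8]
width: 0.802
clock: 15.07
position: [0.5571, 0.102, 0.166]
ee_rot: [-2.594, -1.773, -0.0]
force: [0.3, -0.9, -0.2]
width: 0.797
t 15.07 p [0.5571 0.102  0.166 ] jaw -21.3 tilt 0.01 F [ 0.3 -0.9 -0.2] w 0.797 q7 -0.36 q1 -0.67
```

View pics/c11.png

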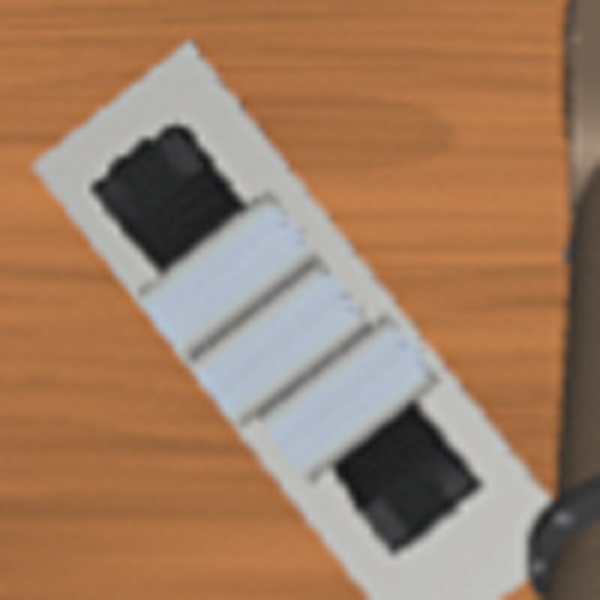

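View pics/c12.png

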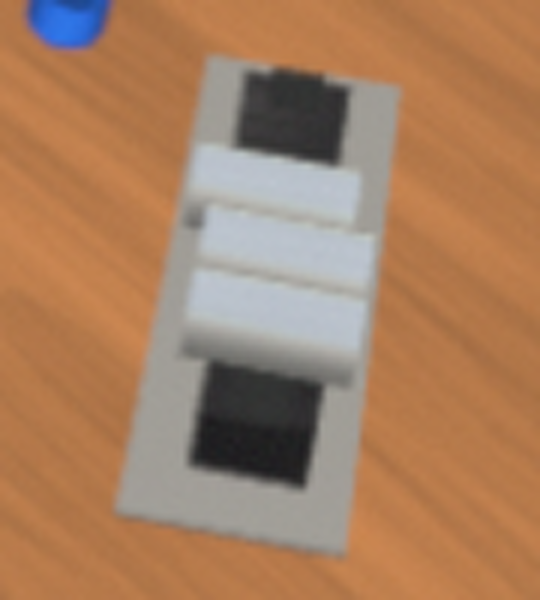

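View pics/top4.png

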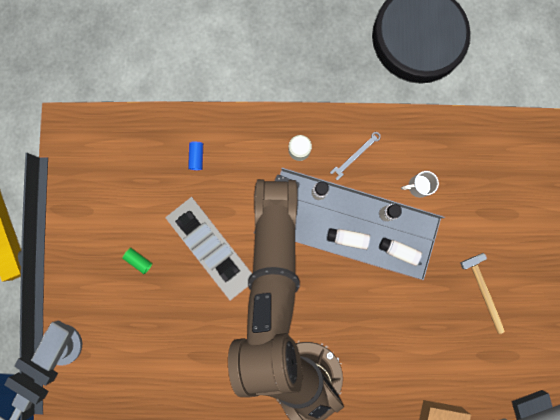

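Run:
```python
from h import *
f=lambda pts,z=.027: px2w("top",np.array(pts)/6+[160,190]-.4,z)[:,:2]
u=np.array([.777,.629]);n=np.array([-.629,.777])
a=f([(95,187),(180,125)],.048);b=f([(480,485),(395,550)],.048)
for c in(a,b):
    d=c[0]-c[1]; print("back",c.mean(0)@u,c.mean(0)@n,np.degrees(np.arctan2(d[1],d[0]))%180,np.linalg.norm(d))
for nm,p in(("t3",[(270,198),(140,290),(190,358),(318,258)]),("t2",[(320,262),(195,358),(243,422),(370,325)]),("t1",[(390,318),(255,410),(312,480),(438,380)])):
    w=f(p).mean(0);print(nm,w.round(4),w@u,w@n)
```

```text
back 0.6840637558825667 -0.019305750042363984 126.59704412610681 0.05849895319734014
back 0.42322850236814896 -0.02623747323037561 127.8327824254954 0.058954212152963884
t3 [0.4782 0.3663] 0.6019679239338876 -0.01622195707449957
t2 [0.4417 0.3362] 0.5546260543301204 -0.016620801443459326
t1 [0.4111 0.2983] 0.5070749097853579 -0.026850822198930677
```

Row is confirmed: chocks ~186 mm apart, tube spacing ~47-48, tube-to-chock 45-46. Now the cans: triangulating the caps in both views.

Run:
```python
from h import *
O=np.array([.5196,-.1551]);tx=np.array([.9597,-.281]);ty=np.array([.281,.9597])
def tf(w): d=w[:2]-O; return (d@tx).round(4),(d@ty).round(4)
im=cv2.imread("pics/top4.png"); hsv=cv2.cvtColor(im,cv2.COLOR_BGR2HSV)
win=np.zeros(im.shape[:2],bool); win[165:290,302:450]=1
for m,s,c in comps((hsv[...,2]<70)&win,60):
    print("top dark",c.round(1),s[4],"z.03",px2w("top",c,.029)[0].round(4),tf(px2w("top",c,.029)[0]),"z.138",px2w("top",c,.138)[0].round(4),tf(px2w("top",c,.138)[0]))
im=cv2.imread("pics/scene4.png"); hsv=cv2.cvtColor(im,cv2.COLOR_BGR2HSV)
win=np.zeros(im.shape[:2],bool); win[140:235,205:285]=1
for m,s,c in comps((hsv[...,2]<60)&win,20):
    print("scene dark",c.round(1),s[4],"z.03",px2w("scene",c,.031)[0].round(4),tf(px2w("scene",c,.029)[0]),"z.128",px2w("scene",c,.13)[0].round(4),tf(px2w("scene",c,.13)[0]))
cv2.imwrite("pics/c13.png",cv2.resize(im[140:245,200:305],None,fx=5.5,fy=5.5,interpolation=cv2.INTER_CUBIC))
```

```text
top dark [321.3 187.9] 141 z.03 [ 0.6421 -0.0487  0.029 ] (np.float64(0.0877), np.float64(0.1365)) z.138 [ 0.6296 -0.0401  0.138 ] (np.float64(0.0733), np.float64(0.1413))
top dark [393.8 210.5] 149 z.03 [ 0.5673 -0.2948  0.029 ] (np.float64(0.0851), np.float64(-0.1207)) z.138 [ 0.5595 -0.2711  0.138 ] (np.float64(0.0708), np.float64(-0.1001))
top dark [331.4 234.5] 93 z.03 [ 0.4848 -0.0826  0.029 ] (np.float64(-0.0537), np.float64(0.0598)) z.138 [ 0.482  -0.0719  0.138 ] (np.float64(-0.0594), np.float64(0.0692))
top dark [384.4 244. ] 105 z.03 [ 0.4541 -0.262   0.029 ] (np.float64(-0.0329), np.float64(-0.121)) z.138 [ 0.4532 -0.2403  0.138 ] (np.float64(-0.0398), np.float64(-0.1004))
scene dark [222.5 155.4] 87 z.03 [ 0.4883 -0.3999  0.031 ] (np.float64(0.038), np.float64(-0.2467)) z.128 [ 0.5639 -0.2654  0.13  ] (np.float64(0.0735), np.float64(-0.0934))
scene dark [279.2 160. ] 39 z.03 [ 0.3187 -0.2325  0.031 ] (np.float64(-0.1721), np.float64(-0.1336)) z.128 [ 0.4108 -0.1143  0.13  ] (np.float64(-0.1159), np.float64(0.0086))
scene dark [247.5 168.4] 71 z.03 [ 0.4576 -0.2595  0.031 ] (np.float64(-0.031), np.float64(-0.1204)) z.128 [ 0.5362 -0.1386  0.13  ] (np.float64(0.0113), np.float64(0.0205))
scene dark [270.1 172.8] 25 z.03 [ 0.4029 -0.1815  0.031 ] (np.float64(-0.1056), np.float64(-0.0609)) z.128 [ 0.4868 -0.0683  0.13  ] (np.float64(-0.0559), np.float64(0.0741))
scene dark [274.1 180.5] 27 z.03 [ 0.4211 -0.1307  0.031 ] (np.float64(-0.1024), np.float64(-0.0069)) z.128 [ 0.5032 -0.0224  0.13  ] (np.float64(-0.053), np.float64(0.1228))
scene dark [241.1 192.3] 114 z.03 [ 0.5652 -0.1441  0.031 ] (np.float64(0.04), np.float64(0.0208)) z.128 [ 0.6333 -0.0345  0.13  ] (np.float64(0.0753), np.float64(0.1477))
scene dark [271.5 189.5] 27 z.03 [ 0.4634 -0.0905  0.031 ] (np.float64(-0.073), np.float64(0.0437)) z.128 [0.5414 0.0139 0.13  ] (np.float64(-0.0265), np.float64(0.1683))
```

View pics/c13.png

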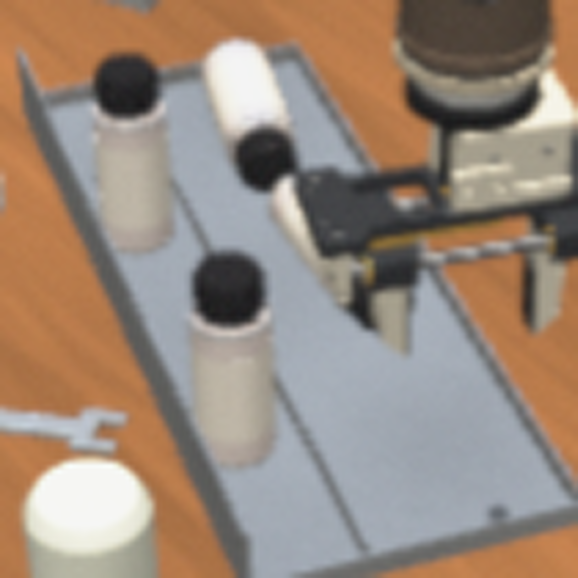

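Can A's cap is at (0.485,-0.083) with axis 79°; can B's is at (0.455,-0.261) with axis 67°. The standing cans are at tray y +0.142 and -0.10, so free lane slots are +0.02 and -0.185. I'll go over can A's cap, grip lightly and let it swing upright.

```bash
python3 -m crank '[[0.62,-0.0226,-0.058,0,0.0215],[0.62,-0.0226,-0.058,0,0.0215],[0.62,-0.0226,-0.058,0,0.0215],[0.62,-0.0226,-0.058,0,0.0215],[0.62,-0.0226,-0.058,0,0.0215],[0.62,-0.0226,-0.058,0,0.0215],[0.62,-0.0226,-0.058,0,0.0215],[0.62,-0.0226,-0.058,0,0.0215]]' 8
python3 -m crank '[[0.62,0,0,0,0],[0.62,0,0,-0.06,0],[0.62,0,0,-0.06,0],[0.62,0,0,-0.06,0],[0.62,0,0,0,0],[0.62,0,0,0,0],[0.62,0,0,0,0],[0.62,0,0,0,0]]' 8
python3 st.py
python3 - <<'E'
from h import *
im=shot("scene","scene5")
cv2.imwrite("pics/c14.png",cv2.resize(im[130:245,200:315],None,fx=5,fy=5,interpolation=cv2.INTER_CUBIC))
E
```

```text
clock: 15.83
position: [0.4843, -0.084, 0.1657]
ee_rot: [2.426, 1.996, 0.0]
force: [-0.2, -0.2, 0.2]
width: 0.616
clock: 16.5
position: [0.486, -0.083, 0.0947]
ee_rot: [2.425, 1.996, 0.003]
force: [0.4, -0.8, -0.4]
width: 0.617
t 16.5 p [ 0.486  -0.083   0.0947] jaw -11.1 tilt 0.13 F [ 0.4 -0.8 -0.4] w 0.617 q7 0.2 q1 -0.3
```

View pics/c14.png

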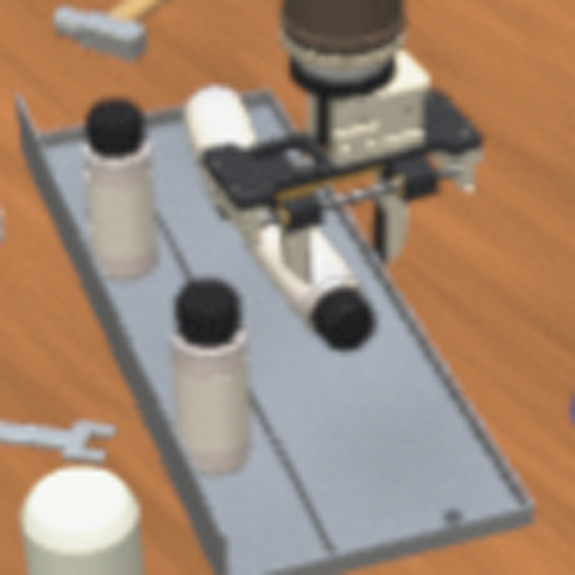

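```bash
python3 - <<'E'
from h import *
print(px2w("scene",[(268.2,193.4)],.031))
E
python3 -m crank '[[0.62,-0.002,0,-0.05,0],[0.62,0,0,-0.05,0],[0.62,0,0,-0.035,0],[0.62,0,0,-0.013,0],[0.62,0,0,-0.003,0],[0.62,0,0,0,0],[0.62,0,0,0,0],[0.62,0,0,0,0]]' 8
python3 st.py
```

```text
[[ 0.48769564 -0.07851224  0.031     ]]
clock: 17.22
position: [0.4849, -0.083, 0.0339]
ee_rot: [2.424, 1.996, 0.002]
force: [-0.7, -0.0, -0.3]
width: 0.621
t 17.22 p [ 0.4849 -0.083   0.0339] jaw -11.1 tilt 0.1 F [-0.7 -0.  -0.3] w 0.621 q7 0.27 q1 -0.24
```

```bash
python3 -m crank '[[0.2,0,0,0,0],[0.2,0,0,0,0],[0.2,0,0,0,0],[0.2,0,0,0,0],[0.2,0,0,0,0],[0.2,0,0,0,0],[0.2,0,0,0.02,0],[0.2,0,0,0.03,0]]' 8
python3 -m crank '[[0.2,0,0,0.04,0],[0.2,0,0,0.04,0],[0.2,0,0,0.04,0],[0.2,0,0,0.04,0],[0.2,0,0,0.04,0],[0.2,0,0,0.04,0],[0.2,0,0,0.04,0],[0.2,0,0,0,0]]' 8
python3 st.py
python3 - <<'E'
from h import *
im=shot("scene","scene6")
cv2.imwrite("pics/c15.png",cv2.resize(im[130:245,200:315],None,fx=5,fy=5,interpolation=cv2.INTER_CUBIC))
E
```

```text
clock: 17.88
position: [0.483, -0.0831, 0.0525]
ee_rot: [-2.424, -1.996, 0.004]
force: [-1.3, 0.1, -1.8]
width: 0.488
clock: 18.55
position: [0.485, -0.0832, 0.1673]
ee_rot: [2.424, 1.995, 0.004]
force: [0.8, -0.6, -3.3]
width: 0.488
t 18.55 p [ 0.485  -0.0832  0.1673] jaw -11.1 tilt 0.18 F [ 0.8 -0.6 -3.3] w 0.488 q7 0.12 q1 -0.37
```

View pics/c15.png

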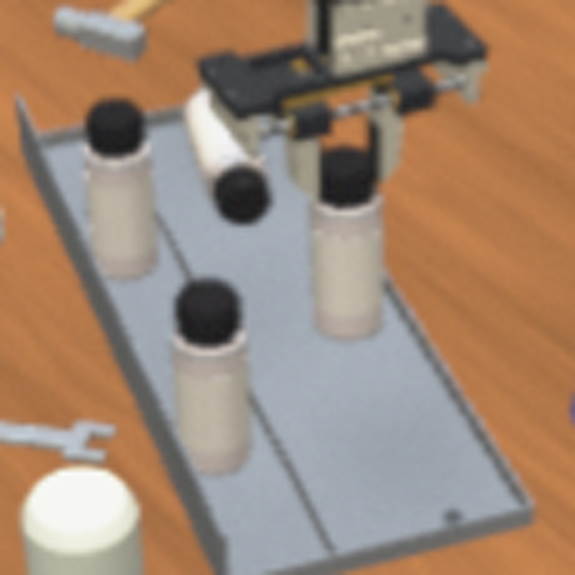

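```bash
python3 -m crank '[[0.2,0.02,-0.013,0,-0.011],[0.2,0.035,-0.024,0,-0.011],[0.2,0.045,-0.03,0,-0.011],[0.2,0.05,-0.034,0,-0.011],[0.2,0.05,-0.034,0,-0.011],[0.2,0.036,-0.024,0,-0.011],[0.2,0.022,-0.015,0,-0.011],[0.2,0.01,-0.007,0,-0.011]]' 8
python3 -m crank '[[0.2,0,0,0,0],[0.2,0,0,0,0],[0.2,0,0,-0.03,0],[0.2,0,0,-0.02,0],[0.2,0,0,0,0],[0.2,0,0,0,0],[0.2,0,0,0,0],[0.2,0,0,0,0]]' 8
python3 st.py
python3 - <<'E'
from h import *
im=shot("scene","scene7")
cv2.imwrite("pics/c16.png",cv2.resize(im[130:245,200:315],None,fx=5,fy=5,interpolation=cv2.INTER_CUBIC))
E
```

```text
clock: 19.27
position: [0.592, -0.157, 0.163]
ee_rot: [-2.516, -1.88, 0.003]
force: [-0.0, 0.0, -3.6]
width: 0.485
clock: 19.93
position: [0.5915, -0.1553, 0.1453]
ee_rot: [2.514, 1.883, 0.001]
force: [1.0, -0.6, -3.6]
width: 0.493
t 19.93 p [ 0.5915 -0.1553  0.1453] jaw -16.3 tilt 0.03 F [ 1.  -0.6 -3.6] w 0.493 q7 0.2 q1 -0.2
```

View pics/c16.png

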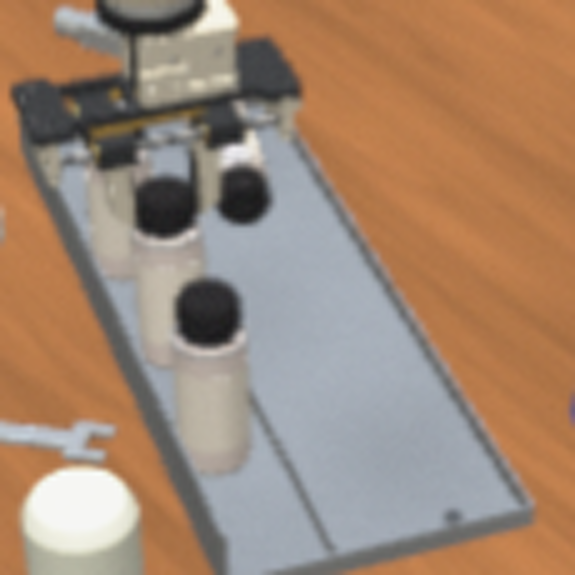

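```bash
python3 -m crank '[[0.2,0,0,-0.008,0],[0.2,0,0,-0.008,0],[0.2,0,0,-0.008,0],[0.2,0,0,-0.008,0],[0.2,0,0,0,0],[0.2,0,0,0,0],[0.2,0,0,0,0],[0.2,0,0,0,0]]' 8; python3 st.py
python3 -m crank '[[0.2,0,0,-0.004,0],[0.2,0,0,-0.004,0],[0.2,0,0,0,0],[0.2,0,0,0,0],[0.2,0,0,0,0],[0.2,0,0,0,0],[0.2,0,0,0,0],[0.2,0,0,0,0]]' 8; python3 st.py
```

```text
clock: 20.65
position: [0.5924, -0.1552, 0.133]
ee_rot: [2.513, 1.883, 0.003]
force: [0.5, 1.1, 4.5]
width: 0.487
t 20.65 p [ 0.5924 -0.1552  0.133 ] jaw -16.3 tilt 0.13 F [0.5 1.1 4.5] w 0.487 q7 0.21 q1 -0.19
clock: 21.32
position: [0.5926, -0.1547, 0.1308]
ee_rot: [2.513, 1.884, 0.005]
force: [-2.6, 3.7, 17.2]
width: 0.49
t 21.32 p [ 0.5926 -0.1547  0.1308] jaw -16.3 tilt 0.18 F [-2.6  3.7 17.2] w 0.49 q7 0.21 q1 -0.19
```

```bash
python3 -m crank '[[0.2,0,0,0.003,0],[0.2,0,0,0,0],[0.62,0,0,0,0],[0.62,0,0,0,0],[0.62,0,0,0,0],[0.62,0,0,0.03,0],[0.62,0,0,0.06,0],[0.62,0,0,0.06,0]]' 8; python3 st.py
python3 - <<'E'
from h import *
im=shot("scene","scene8")
cv2.imwrite("pics/c17.png",cv2.resize(im[130:245,200:315],None,fx=5,fy=5,interpolation=cv2.INTER_CUBIC))
E
```

```text
clock: 21.98
position: [0.5906, -0.1555, 0.1907]
ee_rot: [-2.514, -1.882, 0.003]
force: [0.5, -0.6, -0.2]
width: 0.623
t 21.98 p [ 0.5906 -0.1555  0.1907] jaw -16.4 tilt 0.13 F [ 0.5 -0.6 -0.2] w 0.623 q7 0.17 q1 -0.22
```

View pics/c17.png

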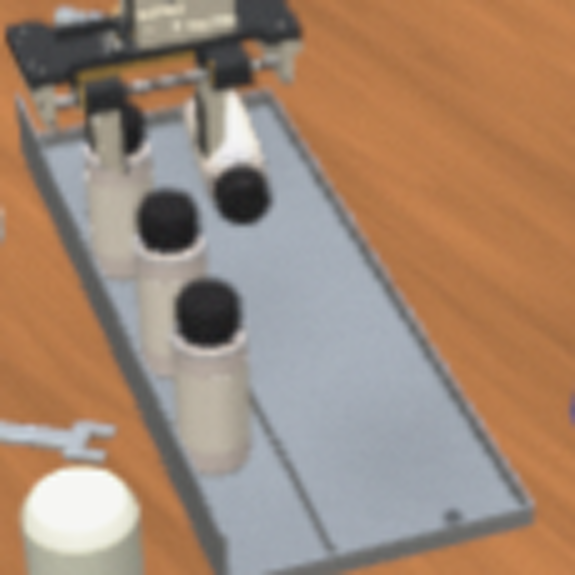

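Can A now stands in the lane. For can B a grasp on the cap would put the gripper's body into the standing can at tray y -0.10. So I'll first pick it up near its middle, carry it level to the left end of the trough, and pivot it there.

```bash
python3 -m crank '[[0.75,-0.049,-0.048,0,-0.014],[0.75,-0.049,-0.048,0,-0.014],[0.75,-0.049,-0.048,0,-0.014],[0.75,-0.049,-0.048,0,-0.014],[0.75,-0.049,-0.048,0,-0.014],[0.75,-0.049,-0.048,0,-0.014],[0.75,-0.049,-0.048,0,-0.014],[0.75,-0.049,-0.048,0,-0.014]]' 8
python3 -m crank '[[0.75,0,0,0,0],[0.75,0,0,-0.08,0],[0.75,0,0,-0.08,0],[0.75,0,0,-0.08,0],[0.75,0,0,0,0],[0.75,0,0,0,0],[0.75,0,0,0,0],[0.75,0,0,0,0]]' 8
python3 st.py
python3 - <<'E'
from h import *
im=shot("scene","scene9")
cv2.imwrite("pics/c18.png",cv2.resize(im[110:225,190:305],None,fx=5,fy=5,interpolation=cv2.INTER_CUBIC))
E
```

```text
clock: 22.7
position: [0.4335, -0.31, 0.1908]
ee_rot: [2.621, 1.731, 0.001]
force: [0.2, -1.4, 0.8]
width: 0.75
clock: 23.37
position: [0.4356, -0.3098, 0.0961]
ee_rot: [2.618, 1.731, 0.002]
force: [0.8, -0.4, -0.1]
width: 0.75
t 23.37 p [ 0.4356 -0.3098  0.0961] jaw -23.1 tilt 0.17 F [ 0.8 -0.4 -0.1] w 0.75 q7 0.51 q1 0.11
```

View pics/c18.png

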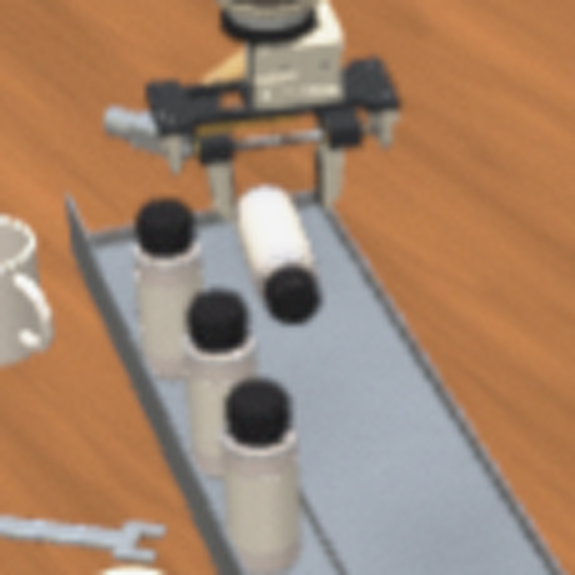

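Aligned over can B's body, with clearance to the standing can. Descending.

```bash
python3 -m crank '[[0.75,-0.003,0,-0.05,0],[0.75,0,0,-0.05,0],[0.75,0,0,-0.035,0],[0.75,0,0,-0.015,0],[0.75,0,0,-0.004,0],[0.75,0,0,0,0],[0.3,0,0,0,0],[0.3,0,0,0,0]]' 25;python3 st.py
python3 -m crank '[[0.3,0,0,0,0],[0.3,0,0,0,0],[0.3,0,0,0,0],[0.3,0,0,0,0],[0.3,0,0,0.04,0],[0.3,0,0,0.08,0],[0.3,0,0,0.1,0],[0.3,0,0,0.1,0]]' 25; python3 st.py
python3 - <<'E'
from h import *
im=shot("scene","scene10")
cv2.imwrite("pics/c19.png",cv2.resize(im[90:225,180:315],None,fx=4,fy=4,interpolation=cv2.INTER_CUBIC))
E
```

```text
clock: 24.08
position: [0.434, -0.3093, 0.0336]
ee_rot: [2.619, 1.732, 0.001]
force: [0.4, -1.0, 0.4]
width: 0.648
t 24.08 p [ 0.434  -0.3093  0.0336] jaw -23.1 tilt 0.1 F [ 0.4 -1.   0.4] w 0.648 q7 0.58 q1 0.17
clock: 24.75
position: [0.432, -0.3083, 0.1611]
ee_rot: [-2.619, -1.73, 0.003]
force: [1.8, -0.4, -3.5]
width: 0.556
t 24.75 p [ 0.432  -0.3083  0.1611] jaw -23.1 tilt 0.19 F [ 1.8 -0.4 -3.5] w 0.556 q7 0.44 q1 0.05
```

View pics/c19.png

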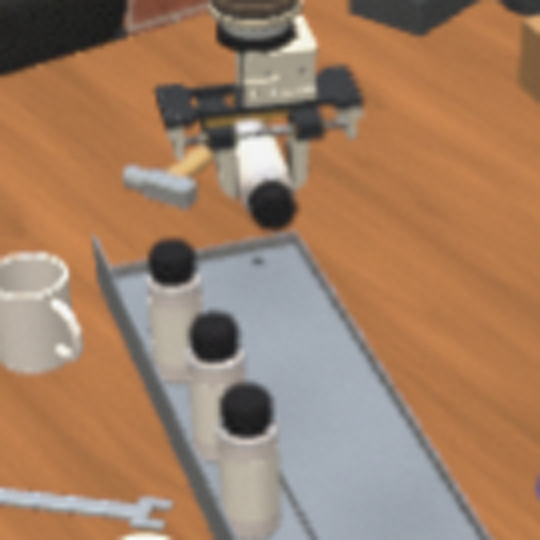

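```bash
python3 -m crank '[[0.3,0.0204,0.0725,0,0.0233],[0.3,0.0204,0.0725,0,0.0233],[0.3,0.0204,0.0725,0,0.0233],[0.3,0.0204,0.0725,0,0.0233],[0.3,0.0204,0.0725,0,0.0233],[0.3,0.0204,0.0725,0,0.0233],[0.3,0.0204,0.0725,0,0.0233],[0.3,0.0204,0.0725,0,0.0233]]' 25
python3 -m crank '[[0.3,0.0204,0.0725,0,0.0233],[0.3,0.0204,0.0725,0,0.0233],[0.3,0.0204,0.0725,0,0.0233],[0.3,0.0204,0.0725,0,0.0233],[0.3,0,0,0,0],[0.3,0,0,-0.06,0],[0.3,0,0,-0.06,0],[0.3,0,0,0,0]]' 25
python3 st.py
python3 - <<'E'
from h import *
im=shot("scene","scene11")
cv2.imwrite("pics/c20.png",cv2.resize(im[120:255,190:325],None,fx=4,fy=4,interpolation=cv2.INTER_CUBIC))
E
```

```text
clock: 25.47
position: [0.4983, -0.0753, 0.1602]
ee_rot: [-2.438, -1.981, 0.001]
force: [0.9, -0.3, -4.2]
width: 0.56
clock: 26.13
position: [0.5282, 0.0391, 0.1088]
ee_rot: [-2.337, -2.095, 0.009]
force: [-1.6, -0.1, -3.2]
width: 0.562
t 26.13 p [0.5282 0.0391 0.1088] jaw -6.2 tilt 0.38 F [-1.6 -0.1 -3.2] w 0.562 q7 0.02 q1 -0.52
```

View pics/c20.png

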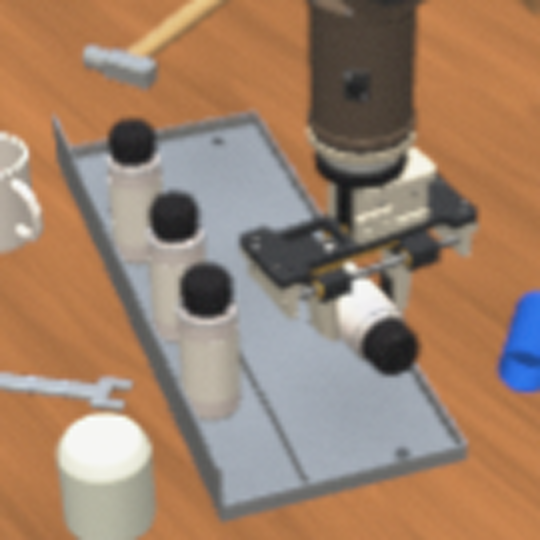

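```bash
python3 -m crank '[[0.3,0.004,0.001,-0.05,0],[0.3,0,0,-0.05,0],[0.3,0,0,-0.04,0],[0.3,0,0,-0.02,0],[0.3,0,0,-0.012,0],[0.3,0,0,-0.006,0],[0.3,0,0,0,0],[0.3,0,0,0,0]]' 25; python3 st.py
```

```text
clock: 26.85
position: [0.5335, 0.0394, 0.0422]
ee_rot: [2.339, 2.096, 0.002]
force: [0.4, 0.3, -3.6]
width: 0.559
t 26.85 p [0.5335 0.0394 0.0422] jaw -6.3 tilt 0.07 F [ 0.4  0.3 -3.6] w 0.559 q7 0.08 q1 -0.47
```

```bash
python3 -m crank '[[0.3,-0.01,0.002,0,0],[0.3,0,0,-0.009,0],[0.3,0,0,-0.009,0],[0.3,0,0,0,0],[0.62,0,0,0,0],[0.62,0,0,0,0],[0.62,0,0,0,0],[0.62,0,0,0,0]]' 25; python3 st.py
python3 -m crank '[[0.62,0,0,0.05,0],[0.62,0,0,0.08,0],[0.62,0,0,0.08,0],[0.62,0,0,0.08,0],[0.62,0,0,0,0],[0.62,0,0,0,0],[0.62,0,0,0,0],[0.62,0,0,0,0]]' 8; python3 st.py
python3 - <<'E'
from h import *
im=shot("top","top12")
im=shot("scene","scene12")
cv2.imwrite("pics/c21.png",cv2.resize(im[120:255,190:325],None,fx=4,fy=4,interpolation=cv2.INTER_CUBIC))
E
```

```text
clock: 27.52
position: [0.5292, 0.0402, 0.0344]
ee_rot: [2.34, 2.096, 0.001]
force: [1.0, -1.0, 0.6]
width: 0.622
t 27.52 p [0.5292 0.0402 0.0344] jaw -6.3 tilt 0.04 F [ 1.  -1.   0.6] w 0.622 q7 0.09 q1 -0.46
clock: 28.18
position: [0.5282, 0.0403, 0.1493]
ee_rot: [-2.339, -2.096, 0.002]
force: [-0.3, -0.4, 0.3]
width: 0.614
t 28.18 p [0.5282 0.0403 0.1493] jaw -6.3 tilt 0.09 F [-0.3 -0.4  0.3] w 0.614 q7 -0.02 q1 -0.56
```

View pics/c21.png

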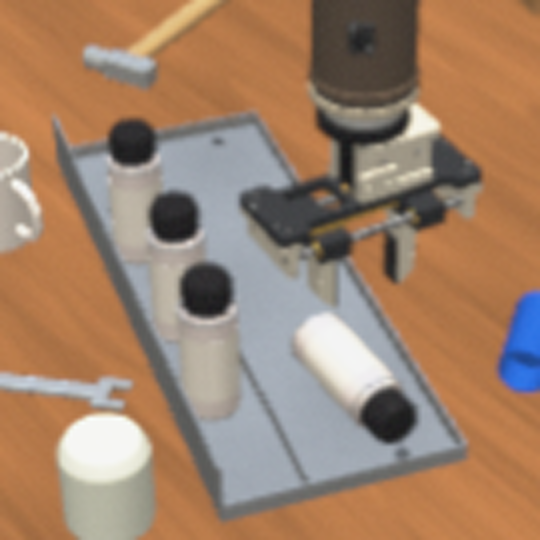

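View pics/top12.png

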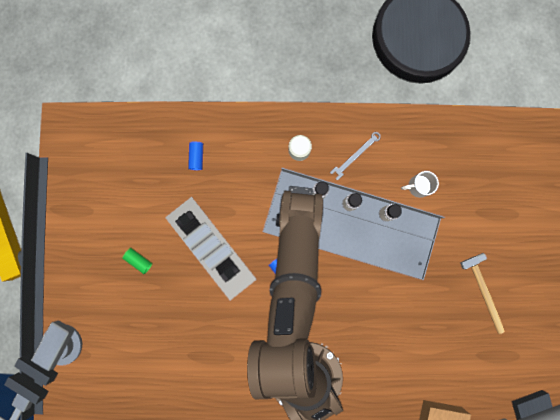

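Run:
```python
from h import *
im=cv2.imread("pics/scene12.png"); hsv=cv2.cvtColor(im,cv2.COLOR_BGR2HSV)
win=np.zeros(im.shape[:2],bool); win[210:238,275:300]=1
for m,s,c in comps((hsv[...,2]<70)&win,20): print(c,s[4],px2w("scene",c,.031))
win=np.zeros(im.shape[:2],bool); win[195:232,260:300]=1
for m,s,c in comps((hsv[...,2]>190)&(hsv[...,1]<70)&win,40): print(c,s[4],px2w("scene",c,.036))
```

```text
[286.81512605 223.50420168] 119 [[0.53607471 0.0954353  0.031     ]]
[275.05732484 208.75796178] 314 [[0.52459394 0.01291964 0.036     ]]
```

```bash
python3 -m crank '[[0.6,0.006,0.04,0,0],[0.6,0.004,0.04,0,0],[0.6,0.004,0.042,0,0],[0.6,0,0,-0.06,0],[0.6,0,0,-0.07,0],[0.6,0,0,-0.06,0],[0.6,0,0,0,0],[0.6,0,0,0,0]]' 8; python3 st.py
```

```text
clock: 28.95
position: [0.5333, 0.0885, 0.073]
ee_rot: [-2.34, -2.095, 0.006]
force: [1.0, -0.4, 0.7]
width: 0.597
t 28.95 p [0.5333 0.0885 0.073 ] jaw -6.3 tilt 0.22 F [ 1.  -0.4  0.7] w 0.597 q7 -0.04 q1 -0.58
```

```bash
python3 -m crank '[[0.6,0,0,-0.05,0],[0.6,0,0,-0.03,0],[0.6,0,0,-0.014,0],[0.6,0,0,-0.004,0],[0.6,0,0,0,0],[0.6,0,0,0,0],[0.2,0,0,0,0],[0.2,0,0,0,0]]' 8; python3 st.py
python3 -m crank '[[0.2,0,0,0,0],[0.2,0,0,0,0],[0.2,0,0,0,0],[0.2,0,0,0,0],[0.2,0,0,0.03,0],[0.2,0,0,0.04,0],[0.2,0,0,0.04,0],[0.2,0,0,0.04,0]]' 8
python3 -m crank '[[0.2,0,0,0.04,0],[0.2,0,0,0.04,0],[0.2,0,0,0.04,0],[0.2,0,0,0.04,0],[0.2,0,0,0.04,0],[0.2,0,0,0,0],[0.2,0,0,0,0],[0.2,0,0,0,0]]' 8;python3 st.py
python3 - <<'E'
from h import *
im=shot("scene","scene13")
cv2.imwrite("pics/c22.png",cv2.resize(im[120:255,190:325],None,fx=4,fy=4,interpolation=cv2.INTER_CUBIC))
E
```

```text
clock: 29.62
position: [0.5349, 0.0891, 0.0356]
ee_rot: [2.34, 2.096, 0.001]
force: [-1.4, 0.0, 0.1]
width: 0.501
t 29.62 p [0.5349 0.0891 0.0356] jaw -6.3 tilt 0.06 F [-1.4  0.   0.1] w 0.501 q7 -0.0 q1 -0.55
clock: 30.28
position: [0.5339, 0.0886, 0.0959]
ee_rot: [-2.34, -2.096, 0.002]
force: [-0.5, -0.0, -2.5]
width: 0.486
clock: 30.95
position: [0.5337, 0.089, 0.1742]
ee_rot: [-2.339, -2.096, 0.002]
force: [-0.6, 0.2, -4.5]
width: 0.487
t 30.95 p [0.5337 0.089  0.1742] jaw -6.3 tilt 0.07 F [-0.6  0.2 -4.5] w 0.487 q7 -0.12 q1 -0.65
```

View pics/c22.png

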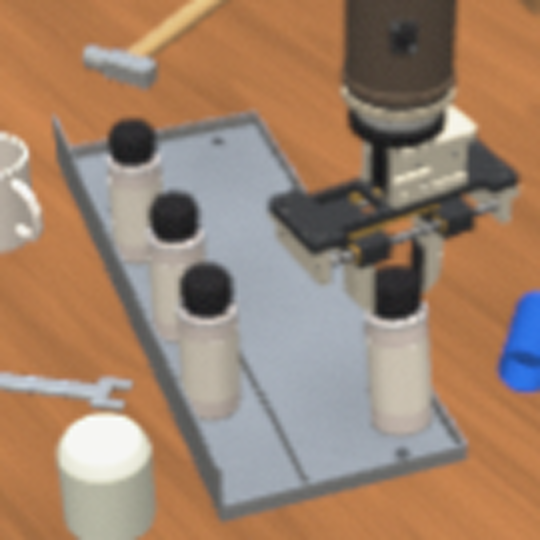

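```bash
python3 -m crank '[[0.2,0.02,-0.01,0,-0.021],[0.2,0.036,-0.018,0,-0.021],[0.2,0.046,-0.024,0,-0.021],[0.2,0.054,-0.027,0,-0.021],[0.2,0.054,-0.027,0,-0.021],[0.2,0.042,-0.021,0,-0.021],[0.2,0.022,-0.011,0,-0.021],[0.2,0.01,-0.005,0,-0.021]]' 8
python3 -m crank '[[0.2,0,0,0,0],[0.2,0,0,0,0],[0.2,0,0,-0.03,0],[0.2,0,0,-0.03,0],[0.2,0,0,-0.01,0],[0.2,0,0,0,0],[0.2,0,0,0,0],[0.2,0,0,0,0]]' 8
python3 st.py
```

```text
clock: 31.67
position: [0.649, 0.0302, 0.1739]
ee_rot: [2.518, 1.877, -0.002]
force: [-0.7, 0.4, -2.9]
width: 0.487
clock: 32.33
position: [0.6482, 0.0318, 0.1472]
ee_rot: [2.515, 1.883, 0.0]
force: [-1.0, 0.8, -3.2]
width: 0.489
t 32.33 p [0.6482 0.0318 0.1472] jaw -16.4 tilt 0.02 F [-1.   0.8 -3.2] w 0.489 q7 -0.1 q1 -0.48
```

```bash
python3 -m crank '[[0.2,0,0,-0.008,0],[0.2,0,0,-0.008,0],[0.2,0,0,-0.008,0],[0.2,0,0,-0.008,0],[0.2,0,0,0,0],[0.2,0,0,0,0],[0.2,0,0,0,0],[0.2,0,0,0,0]]' 8; python3 st.py
python3 -m crank '[[0.2,0,0,-0.004,0],[0.2,0,0,-0.004,0],[0.2,0,0,0,0],[0.2,0,0,0,0],[0.2,0,0,0,0],[0.2,0,0,0,0],[0.2,0,0,0,0],[0.2,0,0,0,0]]' 8; python3 st.py
```

```text
clock: 33.0
position: [0.6497, 0.0321, 0.1356]
ee_rot: [2.513, 1.882, 0.005]
force: [1.3, 1.3, 6.6]
width: 0.494
t 33.0 p [0.6497 0.0321 0.1356] jaw -16.4 tilt 0.22 F [1.3 1.3 6.6] w 0.494 q7 -0.1 q1 -0.47
clock: 33.67
position: [0.6499, 0.0323, 0.1329]
ee_rot: [2.513, 1.882, 0.006]
force: [-0.1, 2.9, 8.9]
width: 0.486
t 33.67 p [0.6499 0.0323 0.1329] jaw -16.3 tilt 0.25 F [-0.1  2.9  8.9] w 0.486 q7 -0.09 q1 -0.47
```

```bash
python3 -m crank '[[0.2,0,0,0.003,0],[0.2,0,0,0,0],[0.62,0,0,0,0],[0.62,0,0,0,0],[0.62,0,0,0,0],[0.62,0,0,0.03,0],[0.62,0,0,0.06,0],[0.62,0,0,0.08,0]]' 8
python3 -m crank '[[0.62,0,0,0.05,0],[0.62,-0.1,0,0,0],[0.62,-0.1,0,0,0],[0.62,-0.1,0,0,0],[0.62,-0.1,-0.02,0,0],[0.62,-0.1,-0.02,0,0],[0.62,-0.1,-0.02,0,0],[0.62,0,0,0,0]]' 8; python3 st.py
python3 - <<'E'
from h import *
O=np.array([.5196,-.1551]);tx=np.array([.9597,-.281]);ty=np.array([.281,.9597])
tf=lambda w:((w[:2]-O)@tx,(w[:2]-O)@ty)
im=shot("scene","scene14"); t=shot("top","top14")
hsv=cv2.cvtColor(t,cv2.COLOR_BGR2HSV)
win=np.zeros(t.shape[:2],bool); win[165:290,280:450]=1
for m,s,c in comps((hsv[...,2]<70)&win,60): print("cap",c.round(1),s[4],np.round(tf(px2w("top",c,.138)[0]),4))
cv2.imwrite("pics/c23.png",cv2.resize(im[130:310,180:400],None,fx=3.5,fy=3.3,interpolation=cv2.INTER_CUBIC))
cv2.imwrite("pics/c24.png",cv2.resize(t[165:305,155:455],None,fx=2.6,fy=2.6,interpolation=cv2.INTER_CUBIC))
cv2.imwrite("pics/c25.png",cv2.resize(t[190:290,160:260],None,fx=6,fy=6,interpolation=cv2.INTER_CUBIC))
E
```

```text
clock: 34.33
position: [0.6466, 0.0318, 0.1994]
ee_rot: [-2.514, -1.881, 0.006]
force: [0.4, -0.3, 1.0]
width: 0.619
clock: 35.0
position: [0.3997, 0.0057, 0.2193]
ee_rot: [-2.512, -1.876, 0.006]
force: [0.2, -0.1, -0.6]
width: 0.621
t 35.0 p [0.3997 0.0057 0.2193] jaw -16.5 tilt 0.42 F [ 0.2 -0.1 -0.6] w 0.621 q7 -0.34 q1 -0.73
cap [293.2 180.4] 137 [0.0705 0.2336]
cap [321.3 187.9] 141 [0.0733 0.1413]
cap [354.7 199.6] 146 [0.0681 0.0292]
cap [393.8 210.4] 151 [ 0.0711 -0.1002]
```

View pics/c23.png

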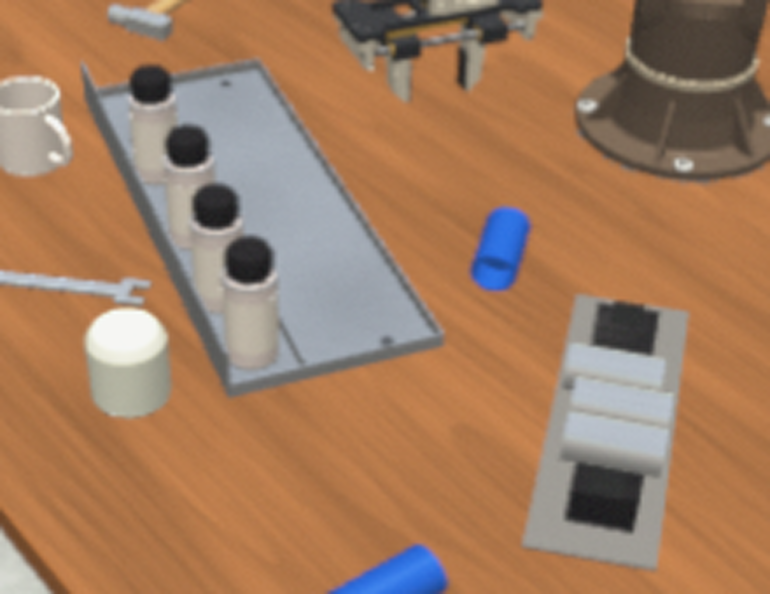

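View pics/c24.png

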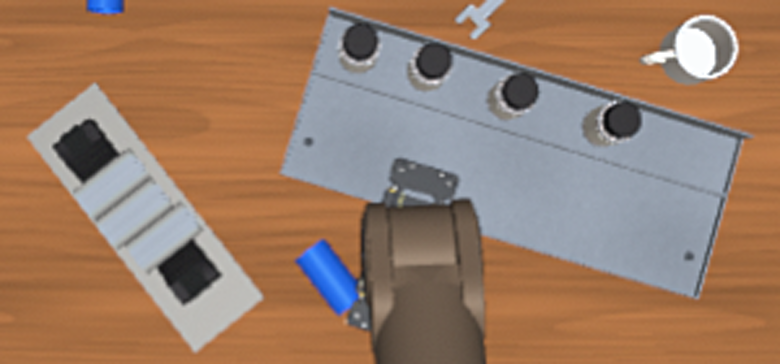

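View pics/c25.png

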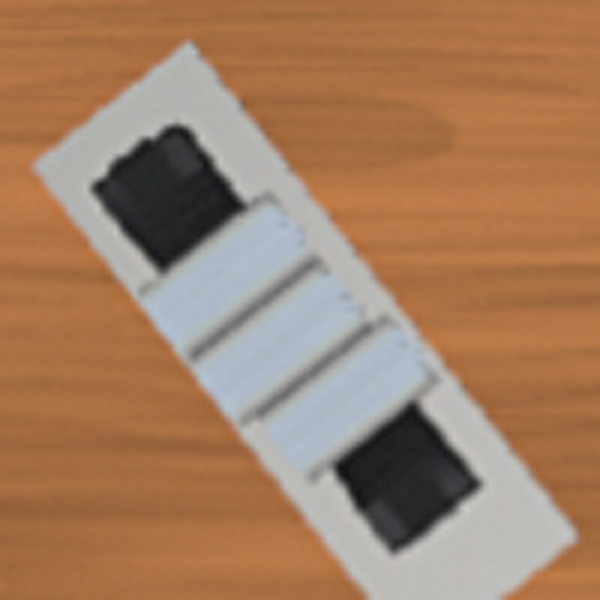

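Both chocks are in place. Can B's cap reads 17 mm left of the TCP position, so I'm checking its uprightness by overlaying an upright axis on each can.

Run:
```python
from h import *
O=np.array([.5196,-.1551]);tx=np.array([.9597,-.281]);ty=np.array([.281,.9597])
im=cv2.imread("pics/scene14.png"); S=7; x0,y0=205,140
a=cv2.resize(im[y0:y0+108,x0:x0+64],None,fx=S,fy=S-1.5,interpolation=cv2.INTER_CUBIC)
hsv=cv2.cvtColor(im,cv2.COLOR_BGR2HSV)
for x,y in((.0705,.2336),(.0733,.1413),(.0681,.0292),(.0711,-.1002)):
    p=O+x*tx+y*ty
    q=w2px("scene",[[*p,.143],[*p,.128],[*p,.113],[*p,.003]])
    print(q.round(1).tolist())
    for z,r in((.143,.0225),(.113,.026),(.003,.026)):
        t=np.linspace(0,2*np.pi,60); c=w2px("scene",np.c_[p[0]+r*np.cos(t),p[1]+r*np.sin(t),np.full(60,z)])
        c=((c-[x0,y0]+.5)*[S,S-1.5]).astype(np.int32); cv2.polylines(a,[c],True,(0,0,255),1)
cv2.imwrite("pics/c26.png",a)
```

```text
[[250.3, 204.1], [250.4, 207.7], [250.5, 211.2], [251.4, 235.9]]
[[240.9, 188.0], [241.1, 191.5], [241.2, 195.0], [242.5, 219.4]]
[[232.9, 169.8], [233.1, 173.2], [233.3, 176.7], [234.8, 200.6]]
[[222.4, 151.5], [222.6, 154.9], [222.9, 158.2], [224.7, 181.6]]
```

View pics/c26.png

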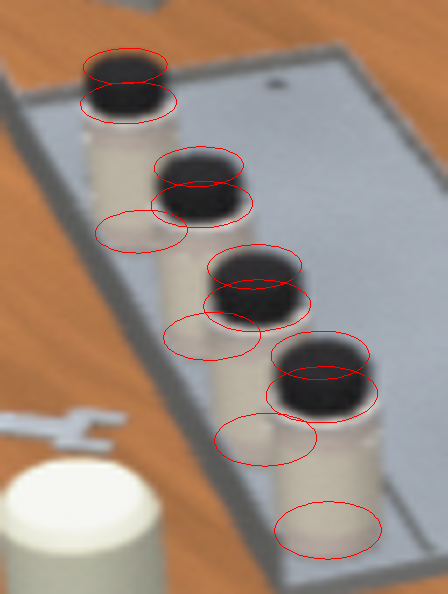

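All cans are upright, with the same small overlay offset as the two never touched. A chock may still get knocked, so I'll wait a few seconds and recheck before handing in.

```bash
python3 -m crank '[[0.62,0,0,0,0],[0.62,0,0,0,0],[0.62,0,0,0,0],[0.62,0,0,0,0],[0.62,0,0,0,0],[0.62,0,0,0,0],[0.62,0,0,0,0],[0.62,0,0,0,0]]' >/dev/null
python3 -m crank '[[0.62,0,0,0,0],[0.62,0,0,0,0],[0.62,0,0,0,0],[0.62,0,0,0,0],[0.62,0,0,0,0],[0.62,0,0,0,0],[0.62,0,0,0,0],[0.62,0,0,0,0]]' >/dev/null
python3 -m crank '[[0.62,0,0,0,0],[0.62,0,0,0,0],[0.62,0,0,0,0],[0.62,0,0,0,0],[0.62,0,0,0,0],[0.62,0,0,0,0],[0.62,0,0,0,0],[0.62,0,0,0,0]]' >/dev/null
python3 -m crank '[[0.62,0,0,0,0],[0.62,0,0,0,0],[0.62,0,0,0,0],[0.62,0,0,0,0],[0.62,0,0,0,0],[0.62,0,0,0,0],[0.62,0,0,0,0],[0.62,0,0,0,0]]' >/dev/null
python3 -m crank '[[0.62,0,0,0,0],[0.62,0,0,0,0],[0.62,0,0,0,0],[0.62,0,0,0,0],[0.62,0,0,0,0],[0.62,0,0,0,0],[0.62,0,0,0,0],[0.62,0,0,0,0]]' >/dev/null
python3 -m crank '[[0.62,0,0,0,0],[0.62,0,0,0,0],[0.62,0,0,0,0],[0.62,0,0,0,0],[0.62,0,0,0,0],[0.62,0,0,0,0],[0.62,0,0,0,0],[0.62,0,0,0,0]]' >/dev/null
python3 -m crank '[[0.62,0,0,0,0],[0.62,0,0,0,0],[0.62,0,0,0,0],[0.62,0,0,0,0],[0.62,0,0,0,0],[0.62,0,0,0,0],[0.62,0,0,0,0],[0.62,0,0,0,0]]' >/dev/null
python3 -m crank '[[0.62,0,0,0,0],[0.62,0,0,0,0],[0.62,0,0,0,0],[0.62,0,0,0,0],[0.62,0,0,0,0],[0.62,0,0,0,0],[0.62,0,0,0,0],[0.62,0,0,0,0]]'
python3 - <<'E'
from h import *
a=cv2.imread("pics/top14.png").astype(int); b=shot("top","top15").astype(int)
s=cv2.imread("pics/scene14.png").astype(int); e=shot("scene","scene15").astype(int)
for d in (abs(a-b).max(2),abs(s-e).max(2)):
    ys,xs=np.nonzero(d>40); print(len(xs),(xs.min(),xs.max(),ys.min(),ys.max()) if len(xs) else "")
E
```

```text
clock: 40.43
position: [0.4081, 0.0079, 0.2201]
ee_rot: [2.515, 1.883, 0.0]
force: [1.3, 0.5, -0.0]
width: 0.62
684 (np.int64(288), np.int64(353), np.int64(224), np.int64(419))
426 (np.int64(273), np.int64(334), np.int64(44), np.int64(159))
```

```bash
python3 -m crank '[[0.62,0,0,0,0],[0.62,0,0,0,0],[0.62,0,0,0,0],[0.62,0,0,0,0],[0.62,0,0,0,0],[0.62,0,0,0,0],[0.62,0,0,0,0],[0.62,0,0,0,0]]' >/dev/null
python3 -m crank '[[0.62,0,0,0,0],[0.62,0,0,0,0],[0.62,0,0,0,0],[0.62,0,0,0,0],[0.62,0,0,0,0],[0.62,0,0,0,0],[0.62,0,0,0,0],[0.62,0,0,0,0]]' >/dev/null
python3 -m crank '[[0.62,0,0,0,0],[0.62,0,0,0,0],[0.62,0,0,0,0],[0.62,0,0,0,0],[0.62,0,0,0,0],[0.62,0,0,0,0],[0.62,0,0,0,0],[0.62,0,0,0,0]]' >/dev/null
python3 -m crank '[[0.62,0,0,0,0],[0.62,0,0,0,0],[0.62,0,0,0,0],[0.62,0,0,0,0],[0.62,0,0,0,0],[0.62,0,0,0,0],[0.62,0,0,0,0],[0.62,0,0,0,0]]' >/dev/null
python3 -m crank '[[0.62,0,0,0,0],[0.62,0,0,0,0],[0.62,0,0,0,0],[0.62,0,0,0,0],[0.62,0,0,0,0],[0.62,0,0,0,0],[0.62,0,0,0,0],[0.62,0,0,0,0]]' >/dev/null
python3 -m crank '[[0.62,0,0,0,0],[0.62,0,0,0,0],[0.62,0,0,0,0],[0.62,0,0,0,0],[0.62,0,0,0,0],[0.62,0,0,0,0],[0.62,0,0,0,0],[0.62,0,0,0,0]]' >/dev/null
python3 -m crank '[[0.62,0,0,0,0],[0.62,0,0,0,0],[0.62,0,0,0,0],[0.62,0,0,0,0],[0.62,0,0,0,0],[0.62,0,0,0,0],[0.62,0,0,0,0],[0.62,0,0,0,0]]' >/dev/null
python3 -m crank '[[0.62,0,0,0,0],[0.62,0,0,0,0],[0.62,0,0,0,0],[0.62,0,0,0,0],[0.62,0,0,0,0],[0.62,0,0,0,0],[0.62,0,0,0,0],[0.62,0,0,0,0]]'
python3 - <<'E'
from h import *
z=cv2.imread("pics/top0.png").astype(int);a=cv2.imread("pics/top4.png").astype(int); b=shot("top","top16").astype(int)
for nm,d in (("bystanders vs start",abs(z-b).max(2)[120:205,285:445]),("row vs placed",abs(a-b).max(2)[190:305,155:255])):
    ys,xs=np.nonzero(d>40); print(nm,len(xs),(xs.min(),xs.max(),ys.min(),ys.max()) if len(xs) else "")
E
```

```text
clock: 45.87
position: [0.4081, 0.0079, 0.2201]
ee_rot: [2.515, 1.883, 0.0]
force: [-0.3, -0.7, 0.0]
width: 0.619
bystanders vs start 356 (np.int64(1), np.int64(77), np.int64(54), np.int64(84))
row vs placed 268 (np.int64(93), np.int64(99), np.int64(1), np.int64(114))
```

The remaining differences are only the two cans I placed and the arm edge. The row, the filter, the wrench and the mug are unchanged, so I'm handing in.

```bash
python3 -c "
from cell import arm
print(arm.sign_off())"
```

```text
the job is handed in; nothing more can be done
None
```

I set tube3 at the open end of the row and pushed the three tubes together with the spare chock, slope under the last tube. Then I stood both fallen cans upright in the rear lane of the tray and handed the job in at about 46 s; no verdict was reported.

- **Row:** tubes are about 47–48 mm apart, the chocks about 186 mm apart, and each end tube is 45–46 mm from its chock. All of this is inside the limits. The row looked unchanged until just before hand-in, and no chock got knocked.
- **Cans:** in the tray frame they stand at x = 68–73 mm and y = +234, +141, +29 and -100 mm, and all look upright. The two I placed ended about 8 and 17 mm further along the lane than the gripper position. I put that down to the cap sitting off-centre between the finger pads, and both are still within limits.
- **Uprightness check:** comparing against a projected upright can in the scene view, all four showed the same small offset, including the two I never touched. I take that as a camera calibration error rather than tilt.
- **Bystanders:** the filter, wrench and mug showed no change from the start image in the top view.

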